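Load couplings into the drying rack

TASK

The tray is held in its stand by a wing nut with a left-hand thread: with the tray still sitting in the stand, unscrew the nut all the way up, and put every loose white coupling that is on the bench into the tray. Then slide the tray, handle outwards, fully home onto the one empty rail pair of the drying rack, with all the couplings in it, and screw the nut of the empty stand back down tight. Do not shift the plain sheets already in the rack or the other things lying about.

Things in the scene. Friction and masses are not known exactly. Their poses are not given: they have to be found in the camera images.
- tray: Shallow steel tray, about 0.14 kg. Pan 150 mm along its x, 130 mm along y, floor 4 mm thick, rim 3 mm thick and up to 10 mm above the underside. Origin: centre of the pan's underside, z up. At the -x end a flat stem (24 mm wide, 8 mm thick) leads to an upright black handle fin; the +x edge goes into the rack first. It starts on the stand, with the stand's x and y directions.
- tray_fin (a point): Point to grip on the tray's fin, 145 mm from the tray's origin towards -x and 36 mm above the tray's underside. The fin is 30 mm long along the tray's x, 14 mm thick along the tray's y, and its top is 52 mm above the tray's underside.
- stand: Fixed dark steel stand, bed 215 x 146 mm, 20 mm high. Origin on the table under the middle of the seated tray. Lips 6 mm high along both sides of the tray (2 mm play) and stubs 5 mm high, 2 mm behind the tray's two handle-end corners: lift the tray over them. Clamp stud at its x = +88 mm, y = 0: a pressure pad 48 mm in diameter, 6 mm thick, reaches 11 mm over the tray's leading rim.
- stand_bed (a point): Point on the stand's bed under the centre of the seated tray, 20 mm above the table.
- wingnut (a joint): Turn of the wing nut on the stand, rad: 0 is tight, 3.3 fully unscrewed (hard stops at both). Left-hand thread: it unscrews CLOCKWISE seen from above. It rises with its pressure pad 4.7 mm per rad (15 mm in all), stays where it is left and stays on its stud. Turning takes about 0.1 N m.
- nut_grip (a point): Point to grip on the wing nut, on its axis, 24 mm above the pressure pad's top; turns and rises with the nut. The wing is an upright plate 44 mm long along this point's x, 12 mm thick along its y; it starts 4 mm above the pad's top and ends 34 mm above it, 10 mm above this point.
- rack: Fixed grey rack with three rail pairs one above the other, open at its -x end (front) and top. Origin on the table under its centre; +x points into it. Rails run from x = -75 to +80 mm; ledges 18 mm wide, 138 mm clear width between side strips that stand 16 mm above the ledges. Posts 180 mm high. Stop at x = +78 mm: the tray is home with its origin within a few mm of x = 0, stem and fin outside.
- rail1 (a point): Middle of the lowest rail pair, at the height of the ledges' tops, 35 mm above the table.
- rail2 (a point): Middle of the second rail pair, 91 mm above the table.
- rail3 (a point): Middle of the top rail pair, 147 mm above the table.
- sheet1: Plain flat steel sheet 150 x 130 x 4 mm without handle, lying on the lowest rail pair; absent if that pair is empty. Origin: centre of its underside. Just two of the three sheets are present, so just one rail pair is empty.
- sheet2: The same, on the second rail pair.
- sheet3: The same, on the top rail pair.
- coupling1: White polypropylene pipe coupling, an upright round sleeve 34 mm in diameter and 36 mm tall, with a groove round the middle, about 16 g. Origin: centre of its underside, z along its axis. There are 2 to 4 couplings on the bench, some may be absent.
- coupling2: Same as coupling1.
- coupling3: Same as coupling1.
- coupling4: Same as coupling1.
- angle_valve: Bystander: chrome angle valve, upright, 61 mm tall, foot 34 mm in diameter, outlet reaching 42 mm to its +x. Origin: centre of its underside.
- flush_button: Bystander: black plastic flush button, a flat disc 52 mm in diameter, 16 mm tall. Origin: centre of its underside.
- pipe_wrench: Bystander: steel pipe wrench lying flat, 212 mm long along its x (from -115 to +96 mm), 14 mm tall. Origin: on its underside.
- tape_roll: Bystander: white flat tape spool, 48 mm in diameter, only 13 mm tall, not a coupling. Origin: centre of its underside.
- brass_elbow: Bystander: brass elbow, 36 mm tall, 26 mm in diameter, outlet reaching 36 mm to its +x. Origin: centre of its underside.

How it is judged:
By the outcome, as a careful person would: the job done as asked, in the order asked, and still so for the second after the job is handed in, with the robot touching nothing.
Of sheet1, sheet2, sheet3 only 2 to 2 are there at a start; the rules pass over those that are not, and their reading is None.
Of coupling1, coupling2, coupling3, coupling4 only 2 to 4 are there at a start; the rules pass over those that are not, and their reading is None.
At some moment in a run one of coupling1, coupling2, coupling3, coupling4 may be knocked a few centimetres aside while the robot is not near it.
It also fails if it takes over 210 s, if anything falls off the work surface, if the arm or the gripper's body presses on something with over 40 N, if the wrist force passes 120 N, or if a joint passes its speed limit or range.

ROBOT

A 6-joint arm with a two-finger parallel gripper is mounted at the origin on the work surface. World frame = base frame: x ahead of the robot, y to its left, z up, the work surface at z = 0. Lengths are in m, angles in rad, forces in N, time in s.
With the tool pointing down it reaches from about 0.3 to 0.825 m from the base axis. Payload 5.4 kg.
Tool frame: the origin (TCP) lies on the centre line of the jaws, within the pads' length; the fingertips stand 14 mm ahead of it and the grasp point (between the pads) lies 5 mm behind it; z points along the fingers, y is the direction in which the jaws open and shut (so a half turn about z gives the same grasp; the last joint's range is limited). The gripper opens to 92 mm and grips with 3 to 60 N. Pads are 20 mm wide; open, the fingers measure 128 mm over their backs; the gripper's body (75 mm by 189 mm) begins 69 mm behind the grasp point.
Start: joints at [0.909, 0.158, 1.597, -0, 1.386, -0.21], TCP at [0.251, 0.517, 0.229] pointing down, gripper open.
Joint ranges: [-2.91, 2.91], [-0.94, 2.29], [0.18, 2.7], [-1.29, 4.43], [0.17, 2.64], [-3, 3]. Speed limits (rad/s): [2.57, 2.57, 3.14, 3.14, 3.14, 3.14].

INTERFACE

Orientations are given as a 3x3 rotation matrix whose columns are the frame's x, y, z axes.
In Python, from rig import get_obs, get_image, camera_model, close_job gives the robot as it stands. The module is installed in compiled form; this text tells all that it offers.
- The arm moves only by the tool step_arm, never from a script. Its argument "rows" is text: rows parted by semicolons, each of 7 numbers parted by spaces: the shift along the world's x, y, z scaled (see below), then the turn, a rotation vector about the world's x, y, z scaled (see below), then the gripper's target within -1 to 1 (fully open at 1, half-way at 0, shut at -1). In form: x y z wx wy wz jaw; .... A call has exactly 10 rows; each row shifts and turns the commanded pose from where the row before left it; what a row does not reach is not made up. The controller multiplies each number of a shift by 15 cm and each number of a turn by 120 degrees. A row lasts 1/12 s, in which the tool goes at most 41.7 mm and 7.16 degrees, less where a joint would pass 70% of its speed; a pose out of reach is approached as far as the arm can. A call with a number of a shift or a turn outside -1 to 1 is refused whole. A call with a gripper value outside its range is refused whole. The fingers move at their own pace and stop on an object; "squeeze" is the grip in N (left out, the last holds). Time passes only in rows, so rows that do not move let the fingers close, or fill a call up. It gives the time, the measured TCP pose, the force and the opening at its end, in the units of the state.
- get_obs(): the state, without advancing time (a new reading comes with each control period).
- get_image(name): name is "scene" or "top"; returns (picture, depth): 480x640x3 uint8, blue, green, red; 480x640 float32, m along the optical axis (not along the pixel's ray), 0 where there is no reading.
- camera_model(name): a dict with "K" (3x3 intrinsics, pixels), "dist_coeffs" ([k1, k2, p1, p2, k3] as OpenCV has them; the pictures are not rectified), "T" (4x4, takes a point from camera to world coordinates). Camera axes: x right, y up, looking along -z (the intrinsics and any distortion apply to the point x, -y, -z); pixel columns grow to the right and rows downward; lengths in m; the calibration is good to about 2 mm. A picture is of the moment at which its call begins. camera_model takes no time and is no camera call.
- close_job(): hands the job in, once; it reports no verdict.
The state is a dict: "clock": time; "joints": joint angles; "dq": joint speeds; "tau": joint torques, N m; "tcp_pos": TCP position; "tcp_rot": TCP orientation; "contact_force": force on the tool from outside, world axes, zero at the start; "ft_torque": the same for the moment, N m; "gripper_width": finger opening in m.
Only numpy, scipy, OpenCV 4.12 (cv2) and the standard library are available. Lean on these libraries where they do the work, as an engineer would, in place of code of your own. Each camera call takes 0.05 s, during which the arm holds its last target.

## Working session

There is one attempt and no reset: what is moved stays moved. The work goes in short steps, Python scripts to look and compute and a tool call to move; the robot and the scene stay as the last step left them, time stands still between calls to the robot, and variables do not carry over. Pictures are saved under pics/ and viewed, and the job is handed in when it is done.

Besides the shell and the picture viewer there is one more tool, called after "Emit:" in YAML: its name, and indented under it one key for each argument. step_arm: Moves the arm, as the interface text tells. Its arguments: {"type":"object","properties":{"rows":{"type":"string"},"squeeze":{"type":"number"}},"required":["rows"]}

```bash
mkdir -p pics; python3 - <<'E'
from rig import *
import cv2,numpy as np
for n in("scene","top"):
    p,d=get_image(n); cv2.imwrite(f"pics/{n}0.png",p); np.save(f"{n}0.npy",d)
    c=camera_model(n); print(n,c["K"],c["dist_coeffs"],np.round(c["T"],3),(d>0).mean())
o=get_obs();print(o)
E
```

```text
scene [[611.70864479   0.         320.23591889]
 [  0.         611.70864479 239.02851675]
 [  0.           0.           1.        ]] [0.05034167 0.         0.         0.         0.        ] [[-0.834 -0.382  0.398  1.019]
 [ 0.551 -0.566  0.613  0.654]
 [-0.009  0.731  0.683  0.89 ]
 [ 0.     0.     0.     1.   ]] 0.996162109375
top [[508.53738774   0.         325.82183856]
 [  0.         508.53738774 241.98127062]
 [  0.           0.           1.        ]] [0.04309683 0.         0.         0.         0.        ] [[-0.003  0.99  -0.141  0.409]
 [-1.    -0.004 -0.006 -0.028]
 [-0.007  0.141  0.99   1.176]
 [ 0.     0.     0.     1.   ]] 0.9960709635416667
{'clock': 0.1, 'joints': array([ 9.08915966e-01,  1.58974545e-01,  1.59810783e+00,  1.70578314e-06,
        1.38621324e+00, -2.10120328e-01]), 'dq': array([ 0.00046533, -0.00193545, -0.00367932, -0.00020043,  0.00056434,
        0.00202859]), 'tau': array([ 5.37416090e-04, -3.86504138e+01, -3.22961462e+01,  7.03000836e-02,
        3.38944537e-02, -3.68199176e-05]), 'tcp_pos': array([0.25070076, 0.51685999, 0.22772305]), 'tcp_rot': array([[-8.99679830e-01,  4.36549086e-01, -1.04796414e-03],
       [ 4.36550198e-01,  8.99678900e-01, -1.34232903e-03],
       [ 3.56838713e-04, -1.66515531e-03, -9.99998550e-01]]), 'contact_force': array([ 0.63023285, -0.48584492,  0.3357495 ]), 'ft_torque': array([-0.01072337, -0.01364745,  0.01699416]), 'gripper_width': 0.09162499531353702}
```

View pics/scene0.png

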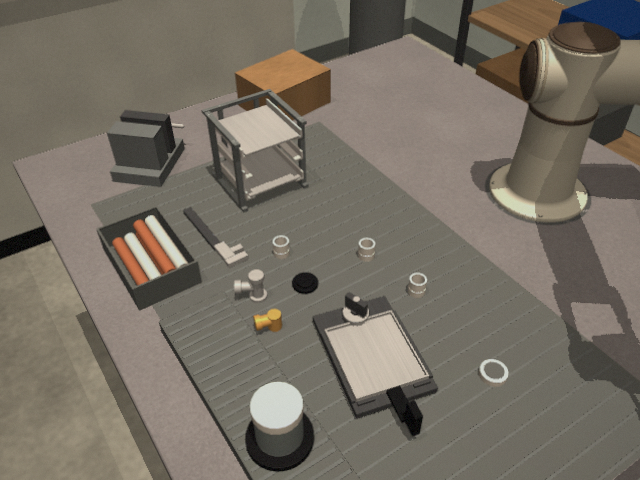

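View pics/top0.png

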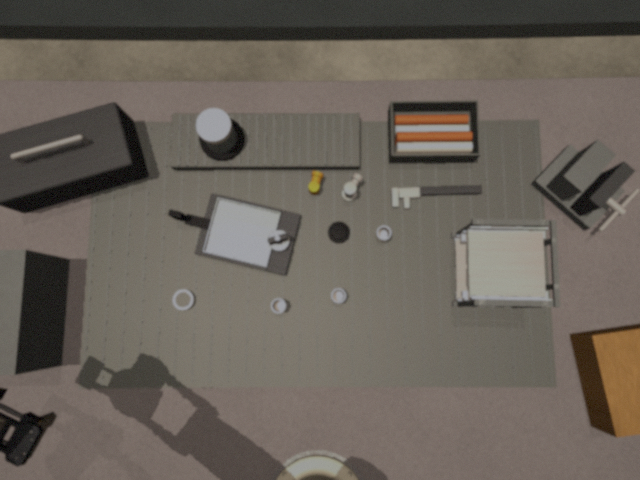

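```bash
cat > h.py <<'E'
from rig import *
import cv2,numpy as np
def snap(n,tag):
    p,d=get_image(n); cv2.imwrite(f"pics/{n}{tag}.png",p); np.save(f"{n}{tag}.npy",d); return p,d
def ray(n,uv):
    c=camera_model(n); uv=np.array(uv,float).reshape(-1,1,2)
    q=cv2.undistortPoints(uv,np.array(c["K"]),np.array(c["dist_coeffs"])).reshape(-1,2)
    T=np.array(c["T"]); D=np.c_[q[:,0],-q[:,1],-np.ones(len(q))]
    return T[:3,3],D@T[:3,:3].T,
def onz(n,uv,z):
    o,D=ray(n,uv); t=(z-o[2])/D[:,2]; return o+D*t[:,None]
def atd(n,uv,d):
    o,D=ray(n,uv); uv=np.array(uv).reshape(-1,2).round().astype(int)
    return o+D*d[uv[:,1],uv[:,0]][:,None]
def proj(n,P):
    c=camera_model(n);T=np.array(c["T"]);P=np.array(P,float).reshape(-1,3)
    q=(P-T[:3,3])@T[:3,:3]; q=q*[1,-1,-1]
    return cv2.projectPoints(q,np.zeros(3),np.zeros(3),np.array(c["K"]),np.array(c["dist_coeffs"]))[0].reshape(-1,2)
def cloud(n,d):
    v,u=np.mgrid[0:480,0:640]; return atd(n,np.c_[u.ravel(),v.ravel()],d).reshape(480,640,3)
def crop(p,x0,y0,x1,y1,f,name):
    cv2.imwrite(f"pics/{name}.png",cv2.resize(p[y0:y1,x0:x1],None,fx=f,fy=f,interpolation=cv2.INTER_CUBIC))
E
python3 - <<'E'
from h import *
s=cv2.imread("pics/scene0.png");t=cv2.imread("pics/top0.png")
crop(s,190,80,320,220,4,"rack_s");crop(t,440,205,570,320,5,"rack_t");crop(t,160,180,310,280,5,"stand_t");crop(s,300,280,450,440,3.5,"stand_s")
E
```

```text
(no output)
```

View pics/rack_s.png

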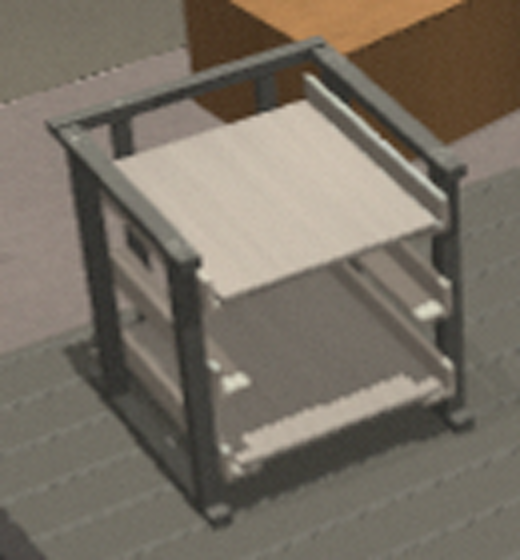

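View pics/rack_t.png

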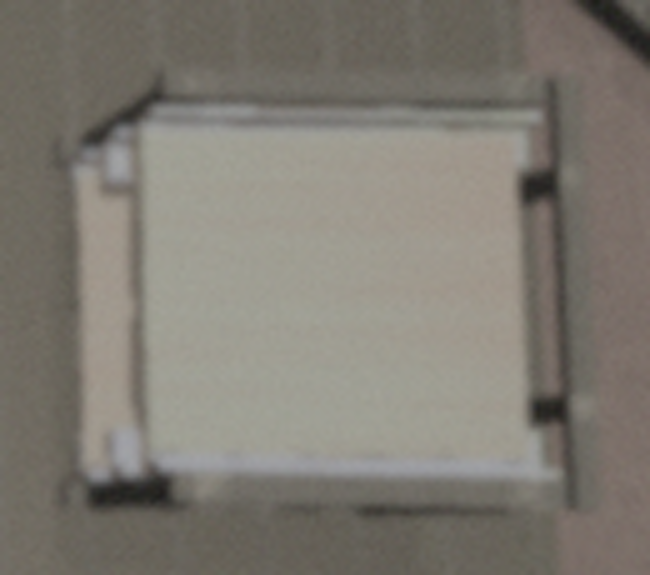

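View pics/stand_t.png

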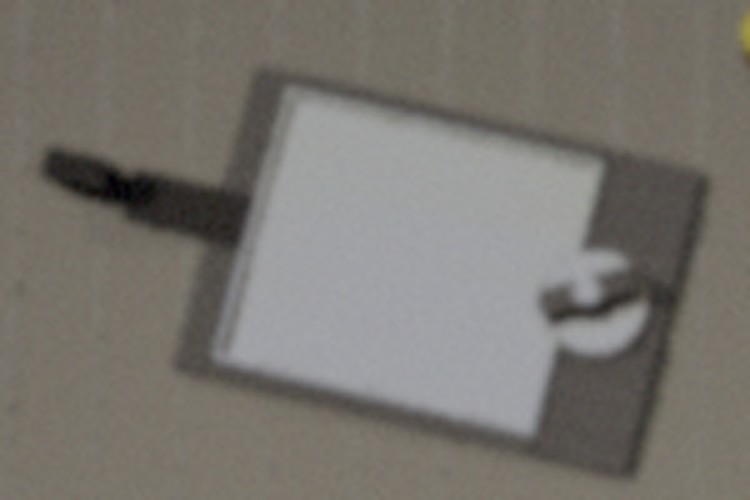

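View pics/stand_s.png

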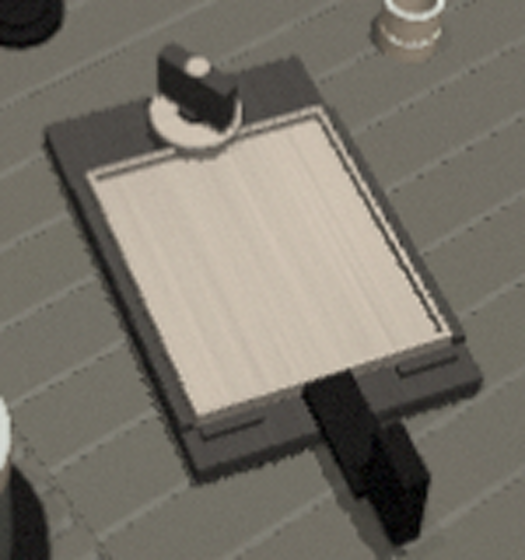

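```bash
python3 - <<'E'
from h import *
for n in("top","scene"):
    p=cv2.imread(f"pics/{n}0.png");d=np.load(n+"0.npy");C=cloud(n,d);np.save(n+"c.npy",C)
    g=C[..., 2]
    pts={"top":[(240,230),(280,265),(150,250),(400,330),(503,265)],"scene":[(370,350),(440,200),(260,130)]}[n]
    for u,v in pts: print(n,u,v,C[v,u].round(4), C[v-3:v+4,u-3:u+4,2].std().round(4))
# couplings via height
C=np.load("topc.npy");p=cv2.imread("pics/top0.png")
for n in("top","scene"):
    C=np.load(n+"c.npy")
    m=((C[...,2]>0.028)&(C[...,2]<0.045)&(C[...,0]>0.2)&(C[...,0]<.75)&(abs(C[...,1])<.5)).astype(np.uint8)
    k,l,st,ce=cv2.connectedComponentsWithStats(m)
    for i in range(1,k):
        if st[i,4]>25:
            P=C[l==i]; print(n,st[i].tolist(),P.mean(0).round(4),((P.min(0)+P.max(0))/2).round(4),(P.max(0)-P.min(0)).round(3))
E
```

```text
top 240 230 [0.6014 0.1762 0.0247] 0.002
top 280 265 [0.5205 0.0839 0.0236] 0.002
top 150 250 [ 5.592e-01  3.882e-01 -1.000e-04] 0.0021
top 400 330 [ 0.3737 -0.1876  0.0048] 0.0021
top 503 265 [ 0.5064 -0.3759  0.1535] 0.0017
scene 370 350 [0.5992 0.1602 0.0251] 0.0014
scene 440 200 [ 0.2063 -0.0984  0.0034] 0.1257
scene 260 130 [ 0.5068 -0.3721  0.1526] 0.0015
top [98, 167, 48, 21, 142] [0.7191 0.4426 0.0366] [0.7237 0.447  0.0365] [0.047 0.101 0.017]
top [308, 170, 16, 23, 208] [0.7139 0.0045 0.0355] [0.7143 0.0028 0.0357] [0.051 0.035 0.015]
top [351, 172, 12, 14, 95] [ 0.7183 -0.0906  0.0389] [ 0.7181 -0.0917  0.0372] [0.03  0.026 0.016]
top [215, 196, 10, 8, 30] [0.6721 0.2243 0.0305] [0.6721 0.2234 0.0308] [0.016 0.021 0.006]
top [242, 201, 16, 7, 32] [0.6597 0.1528 0.0307] [0.6608 0.1548 0.032 ] [0.015 0.035 0.007]
top [179, 203, 39, 50, 258] [0.6177 0.2661 0.0307] [0.6071 0.2723 0.0353] [0.114 0.085 0.015]
top [259, 206, 16, 6, 33] [0.6493 0.1128 0.031 ] [0.6501 0.1152 0.0321] [0.013 0.034 0.008]
top [267, 211, 22, 40, 245] [0.5805 0.0872 0.0373] [0.5984 0.0892 0.0365] [0.091
[... 794 characters left out ...]
  0.016]
scene [273, 236, 16, 15, 144] [ 0.5934 -0.1519  0.0335] [ 0.5923 -0.1524  0.0343] [0.035 0.037 0.013]
scene [359, 238, 17, 15, 141] [ 0.4521 -0.0475  0.0337] [ 0.4527 -0.0487  0.0336] [0.034 0.035 0.011]
scene [409, 273, 18, 17, 169] [0.431  0.0859 0.0338] [0.4303 0.0848 0.034 ] [0.037 0.035 0.012]
scene [235, 280, 28, 13, 238] [ 0.7104 -0.081   0.037 ] [ 0.7078 -0.0844  0.0364] [0.05  0.043 0.017]
scene [340, 305, 60, 23, 372] [0.5755 0.0969 0.0357] [0.5671 0.1067 0.0366] [0.098 0.086 0.017]
scene [254, 309, 28, 20, 299] [0.7136 0.0063 0.0345] [0.7136 0.0045 0.0348] [0.049 0.033 0.013]
scene [324, 326, 105, 109, 861] [0.6175 0.234  0.0308] [0.5996 0.205  0.0365] [0.156 0.244 0.017]
```

```bash
python3 - <<'E'
from h import *
for n in("top","scene"):
    C=np.load(n+"c.npy");p=cv2.imread(f"pics/{n}0.png")
    reg=(C[...,0]>.46)&(C[...,0]<.72)&(C[...,1]>.03)&(C[...,1]<.36)
    m=reg&(C[...,2]>.011)&(C[...,2]<.045)
    # rasterise in xy 1mm
    P=C[m][:,:2]
    im=np.zeros((300,360),np.uint8)
    q=((P-[.45,.03])*1000).astype(int); im[q[:,0].clip(0,299),q[:,1].clip(0,359)]=255
    im=cv2.morphologyEx(im,cv2.MORPH_CLOSE,np.ones((7,7)))
    im=cv2.morphologyEx(im,cv2.MORPH_OPEN,cv2.getStructuringElement(cv2.MORPH_ELLIPSE,(45,45)))
    c=max(cv2.findContours(im,0,2)[0],key=cv2.contourArea)
    r=cv2.minAreaRect(c); print(n,"bed",(.45+r[0][1]/1000,.03+r[0][0]/1000),r[1],r[2])
    # tray bright
    hsv=cv2.cvtColor(p,cv2.COLOR_BGR2HSV)
    w=(reg&(hsv[...,2]>130)&(C[...,2]<.04)).astype(np.uint8)
    w=cv2.morphologyEx(w,cv2.MORPH_OPEN,np.ones((9,9)))
    c=max(cv2.findContours(w,0,2)[0],key=cv2.contourArea).reshape(-1,2)
    X=onz(n,c,.03)[:,:2]*1000; r=cv2.minAreaRect(X.astype(np.float32)); print(n,"tray",r)
    # fin: high
    f=reg&(C[...,2]>.05)
    k,l,st,ce=cv2.connectedComponentsWithStats(f.astype(np.uint8))
    for i in range(1,k):
        if st[i,4]>10:
            Q=C[l==i]; r=cv2.minAreaRect((Q[:,:2]*1000).astype(np.float32)); print("hi",Q.mean(0).round(4),Q[:,2].max().round(3),np.percentile(Q[:,2],80).round(3),r)
    # rack top sheet, posts
    R=(C[...,0]>.38)&(C[...,0]<.65)&(C[...,1]<-.25)&(C[...,1]>-.52)
    s=R&(C[...,2]>.145)&(C[...,2]<.159)
    Q=C[s];r=cv2.minAreaRect((Q[:,:2]*1000).astype(np.float32)); print("sheet3",r,Q.mean(0).round(4))
    s=R&(C[...,2]>.168)&(C[...,2]<.19)
    Q=C[s];r=cv2.minAreaRect((Q[:,:2]*1000).astype(np.float32)); print("top frame",r,Q.mean(0).round(4))
E
```

```text
top bed (0.5934275817871094, 0.16136897277832032) (216.8919677734375, 148.0348663330078) 13.671307563781738
top tray ((596.2777709960938, 171.86788940429688), (147.77003479003906, 127.99675750732422), 76.33277893066406)
hi [0.6307 0.3096 0.0694] 0.078 0.074 ((631.9898681640625, 311.3645324707031), (31.565427780151367, 14.225269317626953), 75.40419006347656)
hi [0.5757 0.0867 0.0697] 0.078 0.074 ((576.3720092773438, 87.0625228881836), (13.450543403625488, 44.12539291381836), 13.20305347442627)
sheet3 ((512.1265869140625, -387.8443298339844), (161.73939514160156, 150.8250274658203), 88.48829650878906) [ 0.5108 -0.3837  0.1511]
top frame ((510.72412109375, -390.933349609375), (165.45960998535156, 171.56268310546875), 88.91200256347656) [ 0.5094 -0.4138  0.1796]
scene bed (0.5983529357910157, 0.17641177368164063) (187.72254943847656, 146.97657775878906) 14.03624439239502
scene tray ((599.9593505859375, 171.91189575195312), (144.2996063232422, 125.06328582763672), 76.24407196044922)
hi [0.5783 0.088  0.065 ] 0.075 0.072 ((576.1399536132812, 86.25394439697266), (14.438775062561035, 45.1368293762207), 14.650840759277344)
hi [0.6347 0.3132 0.067 ] 0.077 0.073 ((632.1925659179688, 310.2694091796875), (33.13890075683594, 14.848751068115234), 75.2494888305664)
sheet3 ((509.6837463378906, -388.9432067871094), (166.72039794921875, 173.76953125), 89.68169403076172) [ 0.5069 -0.3796  0.1521]
top frame ((510.045166015625, -393.7100830078125), (173.36705017089844, 174.33963012695312), 89.10814666748047) [ 0.5126 -0.4121  0.1789]
```

```bash
python3 - <<'E'
from h import *
a=onz("top",[(463.4,238),(465,295)],.091);print(a,a.mean(0))
b=onz("scene",[(190+428/4,80+310/4),(190+237/4,80+381/4)],.091);print(b,b.mean(0))
# white bright points by height band in top/scene clouds
for n in("top","scene"):
    C=np.load(n+"c.npy");p=cv2.imread(f"pics/{n}0.png")
    R=(C[...,0]>.38)&(C[...,0]<.65)&(C[...,1]<-.25)&(C[...,1]>-.52)
    s=R&(C[...,2]>.083)&(C[...,2]<.099)&(p.min(-1)>120)
    k,l,st,ce=cv2.connectedComponentsWithStats(s.astype(np.uint8))
    for i in range(1,k):
        if st[i,4]>8: Q=C[l==i];print(n,"r2",st[i].tolist(),Q.mean(0).round(4),Q.min(0).round(3),Q.max(0).round(3))
    for u0 in (-.35,-.38,-.41):
        q=R&(abs(C[...,1]-u0)<.006)&(C[...,2]>.157)&(C[...,2]<.170)
        Q=C[q]; 
        if len(Q): 
            x=Q[:,0]; print(n,u0,"strip z~.163:",x[x<.51].mean() if (x<.51).any() else None,x[x>.51].mean() if (x>.51).any() else None,len(x))
        q=R&(abs(C[...,1]-u0)<.006)&(C[...,2]>.174); x=C[q][:,0]; print("   frame",[ (x[m].min().round(4),x[m].max().round(4),m.sum()) for m in(x<.51,x>.51) if m.any()])
# tall stuff
C=np.load("topc.npy")
m=(C[...,2]>.1)&(C[...,0]>.2)&(C[...,0]<1)&(C[...,1]<.7)
k,l,st,ce=cv2.connectedComponentsWithStats(m.astype(np.uint8))
for i in range(1,k):
    if st[i,4]>50: Q=C[l==i];print("tall",Q.min(0).round(3),Q.max(0).round(3))
E
```

```text
[[ 0.57072456 -0.31619542  0.091     ]
 [ 0.44904526 -0.31440596  0.091     ]] [ 0.50988491 -0.31530069  0.091     ]
[[ 0.45007007 -0.31471844  0.091     ]
 [ 0.56979357 -0.31692836  0.091     ]] [ 0.50993182 -0.3158234   0.091     ]
top r2 [461, 233, 6, 8, 43] [ 0.5731 -0.3163  0.0913] [ 0.566 -0.322  0.088] [ 0.581 -0.311  0.094]
top r2 [462, 291, 7, 8, 53] [ 0.4505 -0.3146  0.0908] [ 0.443 -0.322  0.087] [ 0.458 -0.308  0.096]
top -0.35 strip z~.163: 0.43951941995857474 0.582378675727984 31
   frame [(np.float64(0.4265), np.float64(0.4362), np.int64(37)), (np.float64(0.5848), np.float64(0.5955), np.int64(34))]
top -0.38 strip z~.163: 0.43949166008664814 0.5818587976624524 31
   frame [(np.float64(0.4265), np.float64(0.4362), np.int64(35)), (np.float64(0.5836), np.float64(0.5955), np.int64(39))]
top -0.41 strip z~.163: 0.4391977606636908 0.5805894797791675 21
   frame [(np.float64(0.4246), np.float64(0.4362), np.int64(43)), (np.float64(0.5831), np.float64(0.5951), np.int64(43))]
scene r2 [293, 155, 8, 5, 29] [ 0.4509 -0.3157  0.0919] [ 0.443 -0.323  0.089] [ 0.459 -0.308  0.095]
sc
[... 377 characters left out ...]
loat64(0.439), np.int64(22)), (np.float64(0.5823), np.float64(0.5969), np.int64(21))]
scene -0.41 strip z~.163: 0.4390918740435481 None 12
   frame [(np.float64(0.4246), np.float64(0.4373), np.int64(22)), (np.float64(0.5834), np.float64(0.597), np.int64(25))]
tall [ 0.409 -0.028  0.1  ] [0.872 0.681 1.176]
tall [ 0.409 -0.028  0.1  ] [0.853 0.257 1.176]
tall [ 0.409 -0.633  0.1  ] [ 0.777 -0.028  1.176]
tall [ 0.409 -0.669  0.1  ] [ 0.729 -0.028  1.176]
tall [ 0.409 -0.474  0.1  ] [ 0.598 -0.028  1.176]
tall [ 0.299 -0.028  0.1  ] [0.539 0.62  1.176]
tall [ 0.2   -0.659  0.1  ] [ 0.409 -0.028  1.176]
tall [0.262 0.553 0.213] [0.284 0.566 0.235]
tall [ 0.2   -0.028  0.214] [0.409 0.501 1.176]
```

Emit:
step_arm:
  rows: "0.11 -0.145 -0.02 0 0 -0.021 1;0.11 -0.145 -0.02 0 0 -0.021 1;0.11 -0.145 -0.02 0 0 -0.021 1;0.11 -0.145 -0.02 0 0 -0.021 1;0.11 -0.145 -0.02 0 0 -0.021 1;0.11 -0.145 -0.02 0 0 -0.021 1;0.11 -0.145 -0.02 0 0 -0.021 1;0.11 -0.145 -0.02 0 0 -0.021 1;0.11 -0.145 -0.02 0 0 -0.021 1;0.11 -0.145 -0.02 0 0 -0.021 1"
  squeeze: 40

```text
clock: 0.93
tcp_pos: [0.4164, 0.2985, 0.1981]
tcp_rot: [[-0.626, 0.779, -0.001], [0.779, 0.626, -0.0], [0.0, -0.001, -1.0]]
contact_force: [0.4, 0.1, 0.7]
gripper_width: 0.0914
```

Emit:
step_arm:
  rows: "0.11 -0.145 -0.02 0 0 -0.021 0;0.11 -0.145 -0.02 0 0 -0.021 0;0.11 -0.145 -0.02 0 0 -0.021 0;0.11 -0.145 -0.02 0 0 -0.021 0;0.11 -0.145 -0.02 0 0 -0.021 0;0.11 -0.145 -0.02 0 0 -0.021 0;0.11 -0.145 -0.02 0 0 -0.021 0;0.1 -0.13 -0.02 0 0 -0.021 0;0.09 -0.11 -0.02 0 0 -0.021 0;0 0 0 0 0 -0.02 0"

```text
clock: 1.77
tcp_pos: [0.5614, 0.1083, 0.1705]
tcp_rot: [[-0.234, 0.972, -0.001], [0.972, 0.234, -0.001], [-0.001, -0.001, -1.0]]
contact_force: [-0.6, 0.2, 0.1]
gripper_width: 0.0462
```

```bash
cat >> h.py <<'E'
def st():
    o=get_obs();R=o["tcp_rot"]
    print("t",round(o["clock"],2),"tcp",o["tcp_pos"].round(4),"yaw_y",np.degrees(np.arctan2(R[1,1],R[0,1])).round(2),"z",R[:,2].round(4),"q",o["joints"].round(3),"F",o["contact_force"].round(1),"w",round(o["gripper_width"],4))
    return o
E
python3 -c "
from h import *
st();p,d=snap('top','1');crop(p,240,200,330,280,6,'nut1');print(atd('top',[(217,122),(230,140)],d))"
```

```text
t 1.77 tcp [0.5614 0.1083 0.1705] yaw_y 13.52 z [-6.0e-04 -1.2e-03 -1.0e+00] q [-2.000e-02  2.010e-01  1.667e+00 -1.000e-03  1.275e+00 -2.560e-01] F [-0.6  0.2  0.1] w 0.0462
[[0.81911427 0.21150248 0.12826356]
 [0.79550051 0.19224449 0.08165324]]
```

Emit:
step_arm:
  rows: "0.025 -0.036 -0.076 0 0 0 0;0.025 -0.036 -0.076 0 0 0 0;0.025 -0.036 -0.076 0 0 0 0;0.025 -0.036 -0.076 0 0 0 0;0 0 -0.076 0 0 0.004 0;0 0 -0.076 0 0 0 0;0 0 -0.076 0 0 0 0;0 0 -0.076 0 0 0 0;0 0 -0.076 0 0 0 0;0 0 -0.076 0 0 0 0"

```text
clock: 2.65
tcp_pos: [0.5749, 0.0902, 0.0565]
tcp_rot: [[-0.248, 0.969, -0.0], [0.969, 0.248, 0.0], [0.0, -0.0, -1.0]]
contact_force: [0.1, -0.8, -0.4]
gripper_width: 0.0461
```

Emit:
step_arm:
  rows: "0 0 0 0 0 0 -1;0 0 0 0 0 0 -1;0 0 0 0 0 0 -1;0 0 0 0 0 0 -1;0 0 0 0 0 0 -1;0 0 0 0 0 0 -1;0 0 0 0 0 0 -1;0 0 0 0 0 0 -1;0 0 0 0 0 0 -1;0 0 0 0 0 0 -1"

```text
clock: 3.48
tcp_pos: [0.575, 0.0898, 0.0584]
tcp_rot: [[-0.248, 0.969, -0.0], [0.969, 0.248, -0.0], [-0.0, -0.0, -1.0]]
contact_force: [-2.9, -0.8, 5.9]
gripper_width: 0.0119
```

```bash
python3 -c "
from h import *
st();p,d=snap('scene','2');crop(p,280,240,460,400,4,'nut2')"
```

```text
t 3.48 tcp [0.575  0.0898 0.0584] yaw_y 14.34 z [-2.e-04 -5.e-04 -1.e+00] q [-5.200e-02  3.650e-01  1.708e+00 -1.000e-03  1.069e+00 -3.020e-01] F [-2.9 -0.8  5.9] w 0.0119
```

View pics/nut2.png

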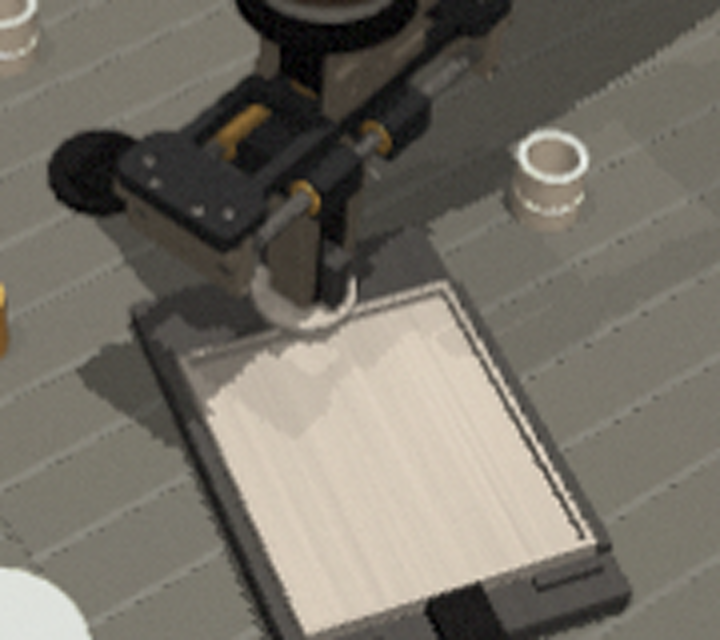

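Emit:
step_arm:
  rows: "0 0 0 0 0 0 -0.5;0 0 0 0 0 0 -0.5;0 0 0 0 0 0 -0.5;0.01 -0.02 0.01 0 0 0 -0.5;0 0 0 0 0 0 -0.5;0 0 0 0 0 0 -1;0 0 0 0 0 0 -1;0 0 0 0 0 0 -1;0 0 0 0 0 0 -1;0 0 0 0 0 0 -1"

```text
clock: 4.37
tcp_pos: [0.5759, 0.0867, 0.0591]
tcp_rot: [[-0.248, 0.969, -0.002], [0.969, 0.248, -0.001], [-0.0, -0.002, -1.0]]
contact_force: [-4.9, -2.2, 4.1]
gripper_width: 0.0118
```

```bash
python3 -c "
from h import *
st()"
```

```text
t 4.37 tcp [0.5759 0.0867 0.0591] yaw_y 14.33 z [-1.6e-03 -6.0e-04 -1.0e+00] q [-5.800e-02  3.660e-01  1.706e+00 -1.000e-03  1.072e+00 -3.070e-01] F [-4.9 -2.2  4.1] w 0.0118
```

Emit:
step_arm:
  rows: "0 0 0.0036 0 0 -0.055 -1;0 0 0.0036 0 0 -0.055 -1;0 0 0.0036 0 0 -0.055 -1;0 0 0.0036 0 0 -0.055 -1;0 0 0.0036 0 0 -0.055 -1;0 0 0.0036 0 0 -0.055 -1;0 0 0.0036 0 0 -0.055 -1;0 0 0.0036 0 0 -0.055 -1;0 0 0.0036 0 0 -0.055 -1;0 0 0.0036 0 0 -0.055 -1"

```text
clock: 5.2
tcp_pos: [0.5768, 0.0864, 0.0646]
tcp_rot: [[0.788, 0.616, 0.001], [0.616, -0.788, -0.001], [-0.0, 0.001, -1.0]]
contact_force: [-2.6, -3.3, 1.2]
gripper_width: 0.0117
```

```bash
python3 -c "
from h import *
print(st()['ft_torque'])"
```

```text
t 5.2 tcp [0.5768 0.0864 0.0646] yaw_y -51.99 z [ 6.0e-04 -1.1e-03 -1.0e+00] q [-5.800e-02  3.580e-01  1.703e+00 -1.000e-03  1.080e+00  8.500e-01] F [-2.6 -3.3  1.2] w 0.0117
[-0.66899466  0.42690265  0.10802263]
```

Emit:
step_arm:
  rows: "0 0 0.0036 0 0 -0.055 -1;0 0 0.0036 0 0 -0.055 -1;0 0 0.0036 0 0 -0.055 -1;0 0 0.0036 0 0 -0.055 -1;0 0 0.0036 0 0 -0.055 -1;0 0 0.0036 0 0 -0.055 -1;0 0 0.0036 0 0 -0.055 -1;0 0 0.0036 0 0 -0.055 -1;0 0 0.0036 0 0 -0.055 -1;0 0 0 0 0 0 -1"

```text
clock: 6.03
tcp_pos: [0.5769, 0.0855, 0.0695]
tcp_rot: [[0.931, -0.364, 0.001], [-0.364, -0.931, -0.002], [0.001, 0.002, -1.0]]
contact_force: [-2.0, -5.7, 1.7]
gripper_width: 0.0113
```

```bash
python3 -c "
from h import *
print(st()['ft_torque'])"
```

```text
t 6.03 tcp [0.5769 0.0855 0.0695] yaw_y -111.36 z [ 6.0e-04 -2.4e-03 -1.0e+00] q [-0.059  0.351  1.701 -0.003  1.089  1.886] F [-2.  -5.7  1.7] w 0.0113
[-1.04777507  0.55465164 -0.09475059]
```

Emit:
step_arm:
  rows: "0 0 0 0 0 0 1;0 0 0 0 0 0 1;0 0 0 0 0 0 1;0 0 0 0 0 0 1;0 0 0 0 0 0 1;0 0 0 0 0 0 1;0 0 0 0 0 0.02 1;0 0 0 0 0 0.059 1;0 0 0 0 0 0.059 1;0 0 0 0 0 0.059 1"

```text
clock: 6.87
tcp_pos: [0.5766, 0.087, 0.0694]
tcp_rot: [[0.999, 0.051, 0.0], [0.051, -0.999, 0.0], [0.0, -0.0, -1.0]]
contact_force: [0.8, -0.1, -0.5]
gripper_width: 0.0767
```

Emit:
step_arm:
  rows: "0 0 0 0 0 0.059 1;0 0 0 0 0 0.059 1;0 0 0 0 0 0.059 1;0 0 0 0 0 0.059 1;0 0 0 0 0 0.059 1;0 0 0 0 0 0.059 1;0 0 0 0 0 0.059 1;0 0 0 0 0 0.059 1;0 0 0 0 0 0.059 1;0 0 0 0 0 0.059 1"

```text
clock: 7.7
tcp_pos: [0.5766, 0.0871, 0.0693]
tcp_rot: [[0.28, 0.96, 0.0], [0.96, -0.28, 0.0], [0.0, 0.0, -1.0]]
contact_force: [0.8, 0.7, 0.6]
gripper_width: 0.0923
```

Emit:
step_arm:
  rows: "0 0 0 0 0 0.059 1;0 0 0 0 0 0.059 1;0 0 0 0 0 0.059 1;0 0 0 0 0 0.059 1;0 0 0 0 0 0.059 1;0 0 0 0 0 0.059 1;0 0 0 0 0 0.059 1;0 0 0 0 0 0.059 1;0 0 0 0 0 0.059 1;0 0 0 0 0 0.059 1"

```text
clock: 8.53
tcp_pos: [0.5766, 0.087, 0.0694]
tcp_rot: [[-0.814, 0.581, 0.0], [0.581, 0.814, 0.0], [-0.0, 0.0, -1.0]]
contact_force: [-0.4, -0.1, 0.7]
gripper_width: 0.0921
```

```bash
python3 -c "
from h import *
print(st()['ft_torque'])"
```

```text
t 8.53 tcp [0.5766 0.087  0.0694] yaw_y 54.51 z [ 2.e-04  1.e-04 -1.e+00] q [-0.057  0.351  1.701  0.     1.089 -1.009] F [-0.4 -0.1  0.7] w 0.0921
[-0.02841913  0.039957   -0.03249253]
```

Emit:
step_arm:
  rows: "0 0 0 0 0 0.058 1;0 0 0 0 0 0.058 -0.5;0 0 0 0 0 0 -1;0 0 0 0 0 0 -1;0 0 0 0 0 0 -1;0 0 0 0 0 0 -1;0 0 0 0 0 0 -1;0 0 0 0 0 0 -1;0 0 0 0 0 0 -1;0 0 0 0 0 0 -1"

```text
clock: 9.37
tcp_pos: [0.5766, 0.0869, 0.0694]
tcp_rot: [[-0.928, 0.374, 0.0], [0.374, 0.928, -0.0], [-0.0, -0.0, -1.0]]
contact_force: [-0.4, 0.1, 0.6]
gripper_width: 0.034
```

Emit:
step_arm:
  rows: "0 0 0.0036 0 0 -0.055 -1;0 0 0.0036 0 0 -0.055 -1;0 0 0.0036 0 0 -0.055 -1;0 0 0.0036 0 0 -0.055 -1;0 0 0.0036 0 0 -0.055 -1;0 0 0.0036 0 0 -0.055 -1;0 0 0.0036 0 0 -0.055 -1;0 0 0.0036 0 0 -0.055 -1;0 0 0.0036 0 0 -0.055 -1;0 0 0 0 0 0 -1"

```text
clock: 10.2
tcp_pos: [0.5761, 0.0862, 0.0747]
tcp_rot: [[-0.149, 0.989, -0.001], [0.989, 0.149, -0.002], [-0.001, -0.002, -1.0]]
contact_force: [-3.7, -3.9, 6.1]
gripper_width: 0.0125
```

```bash
python3 -c "
from h import *
print(st()['ft_torque'])"
```

```text
t 10.2 tcp [0.5761 0.0862 0.0747] yaw_y 8.58 z [-0.0014 -0.0016 -1.    ] q [-0.058  0.343  1.699 -0.002  1.1   -0.207] F [-3.7 -3.9  6.1] w 0.0125
[-0.66483997  0.90626956  0.44399343]
```

Emit:
step_arm:
  rows: "0 0 0 0 0 0 -1;0 0 0 0 0 0 -1;0 0 0 0 0 0 -1;0 0 0.001 0 0 -0.015 -1;0 0 0.001 0 0 -0.015 -1;0 0 0 0 0 -0.015 -1;0 0 0 0 0 0 -1;0 0 0 0 0 0 -1;0 0 0 0 0 0 -1;0 0 0 0 0 0 -1"

```text
clock: 11.03
tcp_pos: [0.5761, 0.0863, 0.0748]
tcp_rot: [[-0.063, 0.998, -0.001], [0.998, 0.063, -0.002], [-0.002, -0.001, -1.0]]
contact_force: [-4.1, -3.8, 5.1]
gripper_width: 0.0126
```

```bash
python3 -c "
from h import *
print(st()['ft_torque'])"
```

```text
t 11.03 tcp [0.5761 0.0863 0.0748] yaw_y 3.59 z [-0.0013 -0.0018 -1.    ] q [-0.058  0.343  1.699 -0.002  1.1   -0.119] F [-4.1 -3.8  5.1] w 0.0126
[-0.72048195  0.79357973  0.84884311]
```

Emit:
step_arm:
  rows: "0 0 0 0 0 0.008 -1;0 0 0 0 0 0 0.2;0 0 0 0 0 0 0.2;0 0 0 0 0 0 0.2;0 0 0 0 0 0 0.2;0 0 0.1 0 0 0 0.2;0 0 0.2 0 0 0 0.2;0 -0.1 0.2 0 0 0 0.2;-0.2 -0.15 0.2 0 0 0 0.2;-0.2 -0.15 0.2 0 0 0 0.2"

```text
clock: 11.87
tcp_pos: [0.5246, 0.0326, 0.2029]
tcp_rot: [[-0.076, 0.997, 0.001], [0.997, 0.076, 0.0], [0.0, 0.001, -1.0]]
contact_force: [-0.2, -0.5, 0.1]
gripper_width: 0.0549
```

```bash
cat > look.py <<'E'
from h import *
import sys
tag=sys.argv[1]
st()
for n in("top","scene"):
    p,d=snap(n,tag);C=cloud(n,d);np.save(n+"c.npy",C)
    m=((C[...,2]>0.028)&(C[...,2]<0.069)&(p.min(-1)>90)&(C[...,0]>0.25)&(C[...,0]<.75)&(C[...,1]<.4)&(C[...,1]>-.28)).astype(np.uint8)
    k,l,s,ce=cv2.connectedComponentsWithStats(m)
    for i in range(1,k):
        if s[i,4]>30:
            P=C[l==i]; print(n,s[i,:2].tolist(),s[i,4],P.mean(0).round(4),((P.min(0)+P.max(0))/2).round(4),(P.max(0)-P.min(0)).round(3))
E
python3 look.py 3; python3 -c "
from h import *
for n in('top','scene'):
    C=np.load(n+'c.npy');p=cv2.imread(f'pics/{n}3.png')
    m=(C[...,0]>.54)&(C[...,0]<.61)&(C[...,1]>.05)&(C[...,1]<.12)&(C[...,2]>.066)&(C[...,2]<.1)
    Q=C[m];print(n,len(Q),np.percentile(Q[:,2],[50,80,95]),cv2.minAreaRect((Q[:,:2]*1000).astype(np.float32)))
"
```

```text
t 11.87 tcp [0.5246 0.0326 0.2029] yaw_y 4.33 z [ 1.2e-03  1.0e-04 -1.0e+00] q [-0.168  0.05   1.766  0.     1.325 -0.244] F [-0.2 -0.5  0.1] w 0.0549
top [343, 172] 239 [ 0.7015 -0.0801  0.0523] [ 0.7055 -0.082   0.0479] [0.057 0.045 0.039]
top [205, 199] 76 [0.6243 0.241  0.0309] [0.6248 0.241  0.0316] [0.096 0.027 0.007]
top [376, 225] 91 [ 0.5939 -0.1506  0.0355] [ 0.5937 -0.1503  0.0355] [0.033 0.032 0.013]
top [202, 247] 47 [0.5468 0.2332 0.0308] [0.5491 0.2309 0.0319] [0.025 0.06  0.007]
top [246, 262] 31 [0.5232 0.139  0.031 ] [0.5224 0.1409 0.032 ] [0.009 0.039 0.008]
top [331, 288] 89 [ 0.4521 -0.0471  0.0368] [ 0.4506 -0.0474  0.0371] [0.033 0.031 0.01 ]
top [271, 299] 69 [0.4256 0.0884 0.0361] [0.4279 0.086  0.0358] [0.031 0.032 0.015]
scene [273, 236] 138 [ 0.5935 -0.1519  0.0339] [ 0.5929 -0.1515  0.034 ] [0.033 0.037 0.012]
scene [359, 238] 140 [ 0.452  -0.0478  0.0337] [ 0.4518 -0.0486  0.0337] [0.035 0.037 0.011]
scene [235, 270] 345 [ 0.7037 -0.0795  0.049 ] [ 0.7043 -0.0822  0.0459] [0.056 0.045 0.036]
scene [409, 273] 161 [0.4298 0.0857 0.0339] [0.4294 0.0847 0.03
[... 528 characters left out ...]
1000).astype(np.float32)))
                          ~~~~~~~~~~~~~^^^^^^^^^^^^^^^^^^^
    return _quantile_unchecked(
        a, q, axis, out, overwrite_input, method, keepdims, weights)
    return _ureduce(a,
                    func=_quantile_ureduce_func,
    ...<5 lines>...
                    overwrite_input=overwrite_input,
                    method=method)
    r = func(a, **kwargs)
    result = _quantile(arr,
                       quantiles=q,
    ...<2 lines>...
                       out=out,
                       weights=wgt)
    slices_having_nans = np.isnan(arr[-1, ...])
                                  ~~~^^^^^^^^^
IndexError: index -1 is out of bounds for axis 0 with size 0
```

View pics/scene3.png

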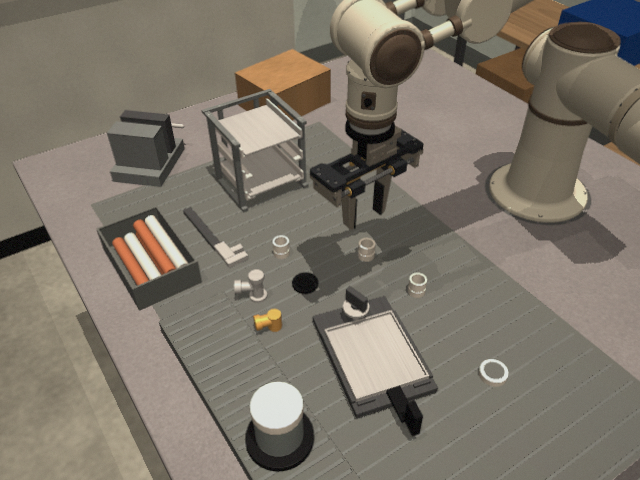

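Emit:
step_arm:
  rows: "-0.06 -0.066 -0.08 0 0 0.0595 0.2;-0.06 -0.066 -0.08 0 0 0.0595 0.2;-0.06 -0.066 -0.08 0 0 0.0595 0.2;-0.06 -0.066 -0.08 0 0 0.0595 0.2;-0.06 -0.066 -0.08 0 0 0.0595 0.2;-0.06 -0.066 -0.08 0 0 0.0595 0.2;-0.06 -0.066 -0.08 0 0 0.0595 0.2;-0.06 -0.066 -0.08 0 0 0.0595 0.2;0 0 0 0 0 0.0595 0.2;0 0 0 0 0 0.0595 0.2"

```text
clock: 12.8
tcp_pos: [0.4514, -0.0459, 0.1037]
tcp_rot: [[-0.97, 0.243, -0.003], [0.243, 0.97, 0.002], [0.003, 0.001, -1.0]]
contact_force: [0.4, -0.2, 0.5]
gripper_width: 0.0549
```

```bash
python3 -c "
from h import *
st()"
```

```text
t 12.8 tcp [ 0.4514 -0.0459  0.1037] yaw_y 75.94 z [-0.0027  0.0017 -1.    ] q [-3.690e-01 -1.600e-02  2.044e+00  1.000e-03  1.117e+00 -1.695e+00] F [ 0.4 -0.2  0.5] w 0.0549
```

Emit:
step_arm:
  rows: "0.002 -0.012 -0.092 0 0 0 0.2;0 0 -0.092 0 0 0 0.2;0 0 -0.092 0 0 0 0.2;0 0 -0.092 0 0 0 0.2;0 0 -0.092 0 0 0 0.2;0 0 -0.092 0 0 0 0.2;0 0 0 0 0 0 -1;0 0 0 0 0 0 -1;0 0 0 0 0 0 -1;0 0 0 0 0 0 -1"
  squeeze: 12

```text
clock: 13.63
tcp_pos: [0.4536, -0.0482, 0.0235]
tcp_rot: [[-0.969, 0.248, 0.002], [0.248, 0.969, -0.0], [-0.002, -0.0, -1.0]]
contact_force: [-0.3, -0.5, 0.3]
gripper_width: 0.0337
```

```bash
python3 -c "
from h import *
st()"
```

```text
t 13.63 tcp [ 0.4536 -0.0482  0.0235] yaw_y 75.65 z [ 1.5e-03 -5.0e-04 -1.0e+00] q [-0.372  0.135  2.076  0.     0.928 -1.692] F [-0.3 -0.5  0.3] w 0.0337
```

Emit:
step_arm:
  rows: "0 0 0.18 0 0 0 -1;0 0 0.18 0 0 0 -1;0 0 0.18 0 0 0 -1;0.06 0.13 0 0 0 0 -1;0.06 0.13 0 0 0 0 -1;0.06 0.13 0 0 0 0 -1;0.06 0.13 0 0 0 0 -1;0.06 0.13 0 0 0 0 -1;0.06 0.13 0 0 0 0 -1;0.06 0.13 0 0 0 0 -1"

```text
clock: 14.47
tcp_pos: [0.5167, 0.0895, 0.1047]
tcp_rot: [[-0.969, 0.248, 0.002], [0.248, 0.969, -0.0], [-0.002, 0.0, -1.0]]
contact_force: [0.2, -1.1, -0.6]
gripper_width: 0.034
```

Emit:
step_arm:
  rows: "0.06 0.13 0 0 0 0 -1;0.06 0.13 0 0 0 0 -1;0.06 0.13 0 0 0 0 -1;0.06 0.13 0 0 0 0 -1;0.06 0.13 0 0 0 0 -1;0 0 -0.06 0 0 0 -1;0 0 -0.06 0 0 0 -1;0 0 -0.06 0 0 0 -1;0 0 0 0 0 0 -1;0 0 0 0 0 0 -1"

```text
clock: 15.3
tcp_pos: [0.5596, 0.1849, 0.0756]
tcp_rot: [[-0.968, 0.249, -0.003], [0.249, 0.968, -0.0], [0.002, -0.001, -1.0]]
contact_force: [0.5, -0.3, 0.3]
gripper_width: 0.0338
```

```bash
python3 -c "
from h import *
st()"
```

```text
t 15.3 tcp [0.5596 0.1849 0.0756] yaw_y 75.57 z [-2.7e-03 -4.0e-04 -1.0e+00] q [ 0.114  0.359  1.677 -0.     1.108 -1.205] F [ 0.5 -0.3  0.3] w 0.0338
```

Emit:
step_arm:
  rows: "0.005 0.003 -0.044 0 0 0 -1;0.005 0 -0.044 0 0 0 -1;0 0 -0.044 0 0 0 -1;0 0 -0.044 0 0 0 -1;0 0 0 0 0 0 -1;0 0 0 0 0 0 0.05;0 0 0 0 0 0 0.05;0 0 0 0 0 0 0.05;0 0 0.1 0 0 0 0.05;0 0 0.25 0 0 0 0.05"

```text
clock: 16.13
tcp_pos: [0.5582, 0.1858, 0.0984]
tcp_rot: [[-0.969, 0.248, -0.01], [0.248, 0.969, -0.001], [0.01, -0.004, -1.0]]
contact_force: [0.7, -0.0, -0.6]
gripper_width: 0.0484
```

```bash
python3 -c "
from h import *
st()"; python3 look.py 4
```

```text
t 16.13 tcp [0.5582 0.1858 0.0984] yaw_y 75.63 z [-0.0105 -0.0013 -0.9999] q [ 0.116  0.331  1.662 -0.     1.159 -1.204] F [ 0.7 -0.  -0.6] w 0.0484
t 16.13 tcp [0.5582 0.1858 0.0984] yaw_y 75.63 z [-0.0105 -0.0013 -0.9999] q [ 0.116  0.331  1.662 -0.     1.159 -1.204] F [ 0.7 -0.  -0.6] w 0.0484
top [343, 172] 240 [ 0.7016 -0.0802  0.0522] [ 0.7052 -0.0821  0.047 ] [0.057 0.045 0.037]
top [234, 201] 53 [0.6586 0.1532 0.0306] [0.6584 0.1543 0.0314] [0.019 0.072 0.007]
top [267, 209] 106 [0.6116 0.093  0.0429] [0.6178 0.0946 0.044 ] [0.063 0.039 0.032]
top [376, 225] 91 [ 0.5939 -0.1504  0.0358] [ 0.5936 -0.1504  0.0347] [0.033 0.032 0.013]
top [268, 241] 94 [0.5618 0.0863 0.0513] [0.5624 0.0895 0.0432] [0.018 0.043 0.029]
top [271, 299] 81 [0.4285 0.0868 0.0364] [0.428  0.0861 0.0359] [0.031 0.031 0.011]
scene [273, 236] 139 [ 0.5933 -0.1507  0.0341] [ 0.5925 -0.1511  0.0345] [0.035 0.037 0.013]
scene [235, 270] 340 [ 0.7035 -0.0796  0.0492] [ 0.7042 -0.0829  0.0464] [0.055 0.046 0.036]
scene [343, 301] 190 [0.5858 0.0893 0.0526] [0.5776 0.0853 0.0533] [0.046 0.046 0.01 ]
scene [255, 309] 152 [0.7107 0.0041 0.036 ] [0.7126 0.0047 0.0353] [0.049 0.024 0.011]
scene [325, 322] 69 [0.6245 0.091  0.0301] [0.6185 0.092  0.0307] [0.057 0.018 0.005]
scene [329, 329] 729 [0.5922 0.2007 0.0388] [0.6064 0.1815 0.0455] [0.144 0.154 0.035]
```

View pics/scene4.png

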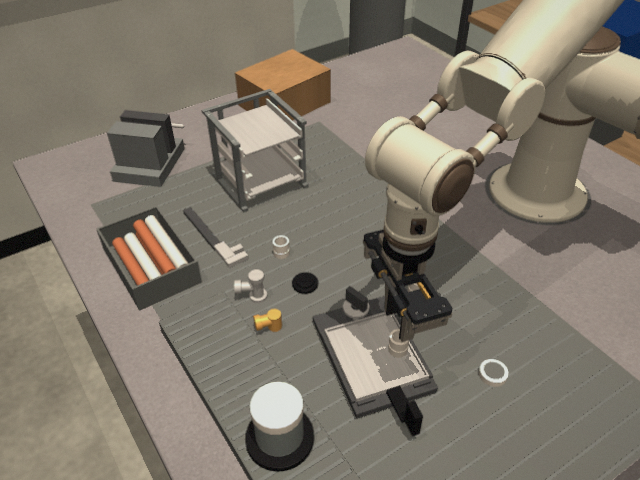

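Emit:
step_arm:
  rows: "-0.143 -0.111 0 0 0 0 0.2;-0.143 -0.111 0 0 0 0 0.2;-0.143 -0.111 0 0 0 0 0.2;-0.143 -0.111 0 0 0 0 0.2;-0.143 -0.111 0 0 0 0 0.2;-0.143 -0.111 0 0 0 0 0.2;0 0 -0.09 0 0 0 0.2;0 0 -0.09 0 0 0 0.2;0 0 0 0 0 0 0.2;0 0 0 0 0 0 0.2"

```text
clock: 17.07
tcp_pos: [0.4333, 0.0865, 0.0758]
tcp_rot: [[-0.969, 0.248, -0.001], [0.248, 0.969, 0.0], [0.001, -0.0, -1.0]]
contact_force: [0.3, 0.4, 0.7]
gripper_width: 0.0552
```

```bash
python3 -c "
from h import *
st()"
```

```text
t 17.07 tcp [0.4333 0.0865 0.0758] yaw_y 75.63 z [-8.e-04  1.e-04 -1.e+00] q [-7.800e-02 -2.000e-03  2.094e+00  0.000e+00  1.050e+00 -1.398e+00] F [0.3 0.4 0.7] w 0.0552
```

Emit:
step_arm:
  rows: "-0.014 0 -0.07 0 0 0 0.2;-0.013 0 -0.07 0 0 0 0.2;0 0 -0.07 0 0 0 0.2;0 0 -0.07 0 0 0 0.2;0 0 -0.07 0 0 0 0.2;0 0 0 0 0 0 0.2;0 0 0 0 0 0 -1;0 0 0 0 0 0 -1;0 0 0 0 0 0 -1;0 0 0 0 0 0 -1"

```text
clock: 17.9
tcp_pos: [0.4303, 0.0864, 0.0241]
tcp_rot: [[-0.969, 0.248, 0.002], [0.248, 0.969, -0.0], [-0.002, 0.0, -1.0]]
contact_force: [0.4, 0.3, 1.5]
gripper_width: 0.0339
```

```bash
python3 -c "
from h import *
st()"
```

```text
t 17.9 tcp [0.4303 0.0864 0.0241] yaw_y 75.64 z [ 1.7e-03 -1.0e-04 -1.0e+00] q [-0.078  0.092  2.123  0.     0.925 -1.399] F [0.4 0.3 1.5] w 0.0339
```

Emit:
step_arm:
  rows: "0 0 0.18 0 0 0 -1;0 0 0.18 0 0 0 -1;0 0 0.19 0 0 0 -1;0.14 0.075 0 0 0 0 -1;0.14 0.075 0 0 0 0 -1;0.14 0.075 0 0 0 0 -1;0.14 0.075 0 0 0 0 -1;0.14 0.075 0 0 0 0 -1;0.14 0.075 0 0 0 0 -1;0.14 0.075 0 0 0 0 -1"

```text
clock: 18.73
tcp_pos: [0.5776, 0.1659, 0.1061]
tcp_rot: [[-0.969, 0.248, 0.0], [0.248, 0.969, 0.0], [-0.0, 0.0, -1.0]]
contact_force: [-0.0, -0.6, 0.0]
gripper_width: 0.0335
```

Emit:
step_arm:
  rows: "0.14 0.075 0 0 0 0 -1;0 0 0 0 0 0 -1;0 0 0 0 0 0 -1;0 0 0 0 0 0 -1;0 0 -0.05 0 0 0 -1;0 0 -0.05 0 0 0 -1;0 0 -0.05 0 0 0 -1;0 0 0 0 0 0 -1;0 0 0 0 0 0 -1;0 0 0 0 0 0 -1"

```text
clock: 19.57
tcp_pos: [0.5974, 0.1763, 0.0833]
tcp_rot: [[-0.969, 0.248, -0.0], [0.248, 0.969, -0.0], [0.0, -0.0, -1.0]]
contact_force: [0.6, -0.3, -0.1]
gripper_width: 0.0339
```

```bash
python3 -c "
from h import *
st()"
```

```text
t 19.57 tcp [0.5974 0.1763 0.0833] yaw_y 75.63 z [-2.e-04 -0.e+00 -1.e+00] q [ 0.093  0.424  1.574 -0.     1.144 -1.227] F [ 0.6 -0.3 -0.1] w 0.0339
```

Emit:
step_arm:
  rows: "0 0 -0.045 0 0 0 -1;0 0 -0.045 0 0 0 -1;0 0 -0.045 0 0 0 -1;0 0 -0.045 0 0 0 -1;0 0 -0.045 0 0 0 -1;0 0 0 0 0 0 -1;0 0 0 0 0 0 0.05;0 0 0 0 0 0 0.05;0 0 0 0 0 0 0.05;0 0 0.1 0 0 0 0.05"

```text
clock: 20.4
tcp_pos: [0.5952, 0.1762, 0.062]
tcp_rot: [[-0.969, 0.248, -0.006], [0.248, 0.969, -0.001], [0.005, -0.002, -1.0]]
contact_force: [-0.9, -0.7, -1.0]
gripper_width: 0.0482
```

Emit:
step_arm:
  rows: "0 0 0.2 0 0 0 0.2;0 0 0.2 0 0 0 0.2;-0.02 -0.2 0 0 0 0 0.2;-0.02 -0.2 0 0 0 0 0.2;-0.02 -0.2 0 0 0 0 0.2;-0.02 -0.2 0 0 0 0 0.2;0 -0.2 0 0 0 0 0.2;0 -0.2 0 0 0 0 0.2;0 0 0 0 0 0 0.2;0 0 0 0 0 0 0.2"

```text
clock: 21.23
tcp_pos: [0.5857, -0.0048, 0.125]
tcp_rot: [[-0.968, 0.251, 0.001], [0.251, 0.968, 0.0], [-0.001, 0.0, -1.0]]
contact_force: [0.1, 0.5, -0.3]
gripper_width: 0.0555
```

```bash
python3 look.py 5
```

```text
t 21.23 tcp [ 0.5857 -0.0048  0.125 ] yaw_y 75.48 z [ 6.e-04  1.e-04 -1.e+00] q [-0.215  0.284  1.664  0.     1.194 -1.532] F [ 0.1  0.5 -0.3] w 0.0555
top [355, 173] 42 [ 0.7205 -0.096   0.0412] [ 0.7212 -0.0964  0.0399] [0.019 0.016 0.015]
top [202, 197] 146 [0.6213 0.2344 0.0309] [0.6114 0.2231 0.0323] [0.132 0.075 0.009]
top [246, 204] 31 [0.656  0.1446 0.0308] [0.6561 0.1449 0.0314] [0.01  0.035 0.007]
top [229, 222] 181 [0.5973 0.1779 0.0484] [0.5986 0.1787 0.0472] [0.037 0.035 0.038]
top [377, 225] 73 [ 0.5929 -0.1526  0.0363] [ 0.5938 -0.1512  0.0363] [0.033 0.03  0.011]
top [275, 228] 39 [0.5944 0.0845 0.053 ] [0.5952 0.0828 0.054 ] [0.013 0.021 0.012]
top [224, 237] 184 [0.5598 0.1885 0.0484] [0.5629 0.1896 0.0467] [0.043 0.038 0.037]
top [272, 240] 103 [0.563  0.0814 0.0531] [0.5637 0.0815 0.0526] [0.021 0.035 0.011]
scene [273, 236] 138 [ 0.5937 -0.1519  0.0339] [ 0.5928 -0.1521  0.0335] [0.035 0.035 0.011]
scene [235, 270] 338 [ 0.7036 -0.0794  0.0493] [ 0.704  -0.0814  0.047 ] [0.056 0.045 0.036]
scene [343, 301] 218 [0.5845 0.0904 0.0524] [0.5764 0.0862 0.0578] [0.047 0.047 0.019]
scene [255, 309] 148 [0.7104 0.0042 0.036 ] [0.7128 0.0045 0.0358] [0.048 0.023 0.009]
scene [332, 311] 1072 [0.577  0.1733 0.046 ] [0.5737 0.1448 0.046 ] [0.112 0.117 0.036]
scene [325, 328] 53 [0.645  0.1038 0.0304] [0.6431 0.1082 0.0309] [0.022 0.05  0.005]
scene [335, 345] 331 [0.6167 0.2203 0.0305] [0.6071 0.1969 0.0315] [0.14  0.123 0.007]
```

View pics/scene5.png

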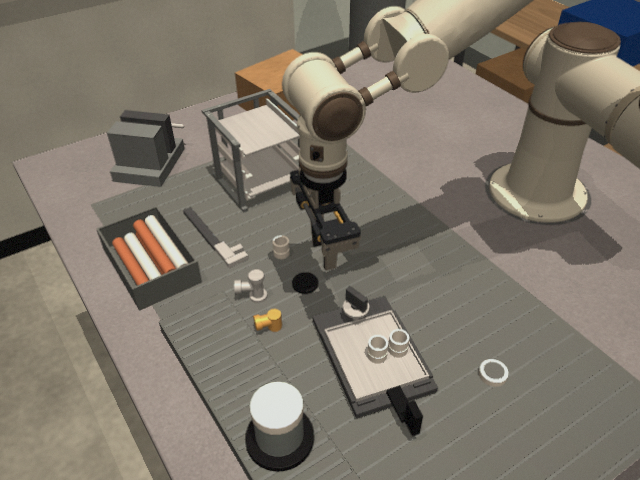

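Emit:
step_arm:
  rows: "0.01 -0.2 0 0 0 0 0.2;0.01 -0.2 0 0 0 0 0.2;0.01 -0.2 0 0 0 0 0.2;0.01 -0.2 0 0 0 0 0.2;0.01 -0.17 0 0 0 0 0.2;0 0 -0.1 0 0 0 0.2;0 0 -0.1 0 0 0 0.2;0 0 -0.1 0 0 0 0.2;0 0 0 0 0 0 0.2;0 0 0 0 0 0 0.2"

```text
clock: 22.17
tcp_pos: [0.5926, -0.1475, 0.0789]
tcp_rot: [[-0.969, 0.247, -0.002], [0.247, 0.969, 0.001], [0.002, 0.001, -1.0]]
contact_force: [0.1, -0.1, -0.1]
gripper_width: 0.0553
```

```bash
python3 -c "
from h import *
st()"
```

```text
t 22.17 tcp [ 0.5926 -0.1475  0.0789] yaw_y 75.73 z [-0.0019  0.0011 -1.    ] q [-0.442  0.403  1.612  0.     1.129 -1.763] F [ 0.1 -0.1 -0.1] w 0.0553
```

Emit:
step_arm:
  rows: "0.006 -0.014 -0.073 0 0 0 0.2;0 -0.013 -0.073 0 0 0 0.2;0 0 -0.073 0 0 0 0.2;0 0 -0.073 0 0 0 0.2;0 0 -0.073 0 0 0 0.2;0 0 0 0 0 0 0.2;0 0 0 0 0 0 -1;0 0 0 0 0 0 -1;0 0 0 0 0 0 -1;0 0 0 0 0 0 -1"

```text
clock: 23.0
tcp_pos: [0.5946, -0.1534, 0.0257]
tcp_rot: [[-0.969, 0.248, 0.001], [0.248, 0.969, -0.001], [-0.002, -0.0, -1.0]]
contact_force: [0.9, 0.3, -0.3]
gripper_width: 0.0332
```

```bash
python3 -c "
from h import *
st()"
```

```text
t 23.0 tcp [ 0.5946 -0.1534  0.0257] yaw_y 75.63 z [ 1.4e-03 -7.0e-04 -1.0e+00] q [-0.449  0.484  1.622  0.     1.034 -1.769] F [ 0.9  0.3 -0.3] w 0.0332
```

Emit:
step_arm:
  rows: "0 0 0.17 0 0 0 -1;0 0 0.17 0 0 0 -1;0 0 0.17 0 0 0 -1;0 0 0.17 0 0 0 -1;0.022 0.178 0 0 0 0 -1;0.022 0.178 0 0 0 0 -1;0.022 0.178 0 0 0 0 -1;0.022 0.178 0 0 0 0 -1;0.022 0.178 0 0 0 0 -1;0.022 0.178 0 0 0 0 -1"

```text
clock: 23.83
tcp_pos: [0.614, 0.0083, 0.1276]
tcp_rot: [[-0.969, 0.248, 0.001], [0.248, 0.969, -0.0], [-0.001, 0.0, -1.0]]
contact_force: [0.9, -0.7, 0.2]
gripper_width: 0.0339
```

Emit:
step_arm:
  rows: "0.022 0.178 0 0 0 0 -1;0.022 0.178 0 0 0 0 -1;0.022 0.178 0 0 0 0 -1;0.022 0.178 0 0 0 0 -1;0.022 0.178 0 0 0 0 -1;0.022 0.178 0 0 0 0 -1;0 0 -0.09 0 0 0 -1;0 0 -0.09 0 0 0 -1;0 0 -0.09 0 0 0 -1;0 0 0 0 0 0 -1"

```text
clock: 24.67
tcp_pos: [0.6306, 0.1659, 0.0817]
tcp_rot: [[-0.968, 0.249, -0.007], [0.249, 0.968, -0.001], [0.007, -0.003, -1.0]]
contact_force: [-0.5, 0.2, -0.4]
gripper_width: 0.0339
```

```bash
python3 -c "
from h import *
st()"
```

```text
t 24.67 tcp [0.6306 0.1659 0.0817] yaw_y 75.57 z [-7.4e-03 -9.0e-04 -1.0e+00] q [ 0.072  0.498  1.475 -0.     1.176 -1.246] F [-0.5  0.2 -0.4] w 0.0339
```

Emit:
step_arm:
  rows: "0 0 -0.04 0 0 0 -1;0 0 -0.04 0 0 0 -1;0 0 -0.04 0 0 0 -1;0 0 -0.04 0 0 0 -1;0 0 -0.04 0 0 0 -1;0 0 -0.04 0 0 0 -1;0 0 0 0 0 0 -1;0 0 0 0 0 0 0.05;0 0 0 0 0 0 0.05;0 0 0 0 0 0 0.05"

```text
clock: 25.5
tcp_pos: [0.6336, 0.1673, 0.0506]
tcp_rot: [[-0.969, 0.248, 0.0], [0.248, 0.969, 0.0], [-0.0, 0.0, -1.0]]
contact_force: [-0.2, -0.5, -0.0]
gripper_width: 0.048
```

```bash
python3 -c "
from h import *
st()"
```

```text
t 25.5 tcp [0.6336 0.1673 0.0506] yaw_y 75.64 z [ 2.e-04  0.e+00 -1.e+00] q [ 0.074  0.54   1.484  0.     1.118 -1.246] F [-0.2 -0.5 -0. ] w 0.048
```

Emit:
step_arm:
  rows: "0 0 0.15 0 0 0 0.05;0 0 0.2 0 0 0 0.05;0 0 0.2 0 0 0 0.05;0 0.16 0 0 0 -0.057 0;0 0.16 0 0 0 -0.057 0;0 0.16 0 0 0 -0.057 0;0 0.16 0 0 0 -0.057 0;0 0.16 0 0 0 -0.057 0;0 0.16 0 0 0 -0.057 0;0 0 0 0 0 -0.057 0"

```text
clock: 26.33
tcp_pos: [0.6327, 0.3157, 0.1331]
tcp_rot: [[-0.464, 0.886, 0.0], [0.886, 0.464, 0.002], [0.002, 0.001, -1.0]]
contact_force: [0.8, -0.3, -0.1]
gripper_width: 0.046
```

Emit:
step_arm:
  rows: "0 0 0 0 0 -0.057 0;0 0 0 0 0 -0.057 0;0 0 0 0 0 -0.057 0;0 0 0 0 0 -0.057 0;0 0 0 0 0 -0.057 0;0 0 0 0 0 -0.057 0;0 0 0 0 0 0 0;0 0 0 0 0 0 0;0 0 0 0 0 0 0;0 0 0 0 0 0 0"

```text
clock: 27.17
tcp_pos: [0.6335, 0.3113, 0.1329]
tcp_rot: [[0.228, 0.974, 0.0], [0.974, -0.228, -0.0], [-0.0, 0.0, -1.0]]
contact_force: [0.5, -0.6, 0.5]
gripper_width: 0.0458
```

```bash
python3 look.py 6; python3 -c "
from h import *
p=cv2.imread('pics/scene6.png');crop(p,290,270,480,430,3.5,'s6c')"
```

```text
t 27.17 tcp [0.6335 0.3113 0.1329] yaw_y -13.17 z [ 0. -0. -1.] q [ 0.286  0.567  1.269 -0.     1.305  0.516] F [ 0.5 -0.6  0.5] w 0.0458
top [343, 172] 240 [ 0.7019 -0.0805  0.0521] [ 0.7052 -0.082   0.0495] [0.055 0.045 0.036]
top [229, 207] 335 [0.6132 0.1739 0.0489] [0.6141 0.1744 0.047 ] [0.067 0.046 0.038]
top [267, 209] 115 [0.6096 0.0932 0.0437] [0.6169 0.0935 0.0431] [0.065 0.041 0.03 ]
top [224, 239] 192 [0.5598 0.1883 0.0482] [0.5606 0.1899 0.0467] [0.039 0.039 0.037]
top [266, 240] 152 [0.5603 0.0889 0.0496] [0.5515 0.0893 0.0469] [0.045 0.051 0.038]
top [224, 256] 31 [0.5341 0.1865 0.0301] [0.5339 0.1861 0.0306] [0.014 0.048 0.005]
scene [235, 270] 335 [ 0.7036 -0.0797  0.0492] [ 0.7042 -0.0814  0.0464] [0.056 0.042 0.037]
scene [343, 301] 218 [0.5846 0.0908 0.0526] [0.5761 0.0863 0.0575] [0.047 0.045 0.02 ]
scene [255, 309] 121 [0.7121 0.0043 0.0361] [0.7131 0.0048 0.0355] [0.048 0.023 0.01 ]
scene [360, 311] 57 [0.5462 0.108  0.0301] [0.5476 0.1109 0.0311] [0.059 0.022 0.006]
scene [334, 320] 44 [0.6052 0.0935 0.03  ] [0.6035 0.0933 0.031 ] [0.048 0.012 0.006]
scene [325, 328] 187 [0.6584 0.1675 0.0305] [0.6552 0.1583 0.0321] [0.044 0.153 0.008]
scene [348, 344] 157 [0.644  0.1698 0.046 ] [0.6396 0.1675 0.0458] [0.018 0.031 0.036]
scene [409, 368] 46 [0.5657 0.2514 0.0311] [0.568  0.2497 0.0317] [0.038 0.014 0.006]
```

View pics/s6c.png

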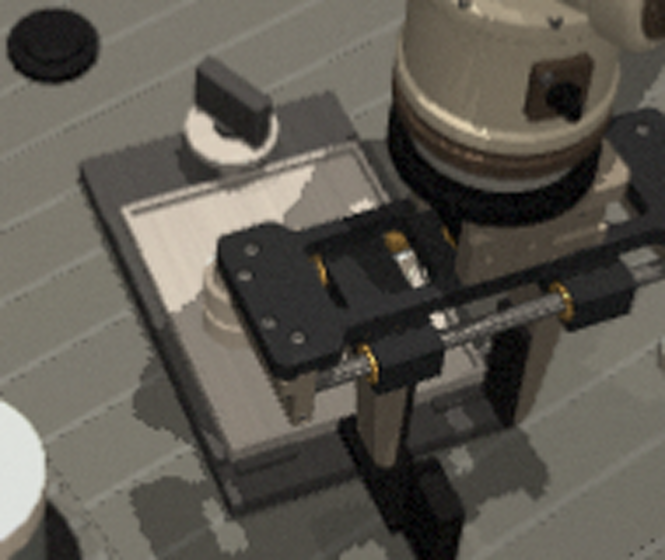

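View pics/top6.png

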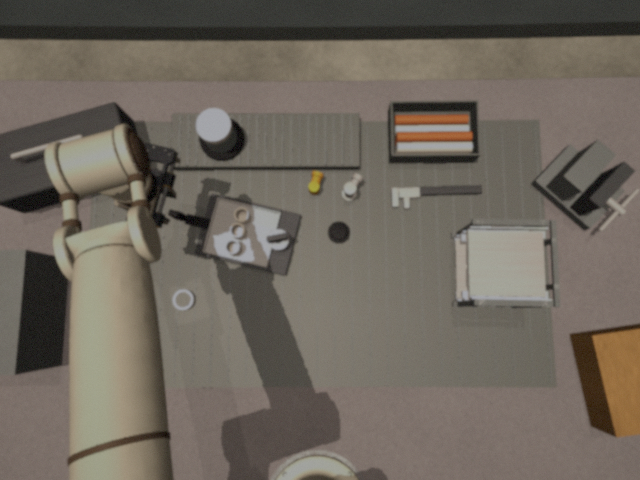

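Emit:
step_arm:
  rows: "-0.009 -0.003 -0.094 0 0 -0.007 0;0 0 -0.094 0 0 0 0;0 0 -0.094 0 0 0 0;0 0 -0.094 0 0 0 0;0 0 -0.094 0 0 0 0;0 0 -0.094 0 0 0 0;0 0 0 0 0 0 0;0 0 0 0 0 0 0;0 0 0 0 0 0 0;0 0 0 0 0 0 0"
  squeeze: 60

```text
clock: 28.1
tcp_pos: [0.6332, 0.3112, 0.0496]
tcp_rot: [[0.244, 0.97, 0.002], [0.97, -0.244, 0.001], [0.001, 0.002, -1.0]]
contact_force: [0.2, 0.1, 0.4]
gripper_width: 0.0459
```

Emit:
step_arm:
  rows: "0 0 0 0 0 0 -1;0 0 0 0 0 0 -1;0 0 0 0 0 0 -1;0 0 0 0 0 0 -1;0 0 0 0 0 0 -1;0 0 0 0 0 0 -1;0 0 0 0 0 0 -1;0 0 0 0 0 0 -1;0 0 0 0 0 0 -1;0 0 0 0 0 0 -1"

```text
clock: 28.93
tcp_pos: [0.6322, 0.3109, 0.0484]
tcp_rot: [[0.244, 0.97, 0.0], [0.97, -0.244, 0.0], [0.0, 0.0, -1.0]]
contact_force: [-1.0, 0.2, 1.7]
gripper_width: 0.0137
```

```bash
python3 -c "
from h import *
st()"
```

```text
t 28.93 tcp [0.6322 0.3109 0.0484] yaw_y -14.13 z [ 0.e+00  1.e-04 -1.e+00] q [0.286 0.656 1.317 0.    1.168 0.533] F [-1.   0.2  1.7] w 0.0137
```

Emit:
step_arm:
  rows: "0 0 0.012 0 0 0 -1;0 0 0.012 0 0 0 -1;0 0 0.012 0 0 0 -1;0 0 0.012 0 0 0 -1;0 0 0.012 0 0 0 -1;0 0 0.007 0 0 0 -1;0 0 0 0 0 0 -1;0 0 0 0 0 0 -1;0 0 0 0 0 0 -1;0 0 0 0 0 0 -1"

```text
clock: 29.77
tcp_pos: [0.6321, 0.3108, 0.0582]
tcp_rot: [[0.244, 0.97, -0.0], [0.97, -0.244, -0.0], [-0.0, -0.0, -1.0]]
contact_force: [-0.2, 0.2, -1.2]
gripper_width: 0.0138
```

```bash
python3 -c "
from h import *
print(st()['ft_torque'])
p,d=snap('scene','7');crop(p,290,270,480,430,4,'s7c')
p,d=snap('top','7');crop(p,160,180,320,290,5,'t7c');C=cloud('top',d)
O=np.array([.597,.1715]);X=np.array([-.242,-.970]);Y=np.array([.970,-.242])
# floor heights front/back
for n in('top','scene'):
  d=np.load(n+'7.npy');C=cloud(n,d);q=(C[...,:2]-O);x=q@X;y=q@Y
  for a in(-60,-35,30,55):
    for b in (-45,0,45):
      m=(abs(x-a/1000)<.008)&(abs(y-b/1000)<.01)&(C[...,2]<.05)&(C[...,2]>0);print(n,a,b,m.sum(),np.median(C[m][:,2]).round(4) if m.any() else None,end='; ')
  print()
"
```

```text
t 29.77 tcp [0.6321 0.3108 0.0582] yaw_y -14.13 z [-2.e-04 -0.e+00 -1.e+00] q [0.286 0.644 1.314 0.    1.184 0.532] F [-0.2  0.2 -1.2] w 0.0138
[0.15122108 0.06362771 0.01613619]
top -60 -45 61 0.0343; top -60 0 63 0.0341; top -60 45 60 0.0341; top -35 -45 50 0.0342; top -35 0 50 0.0348; top -35 45 50 0.035; top 30 -45 61 0.0343; top 30 0 61 0.0348; top 30 45 62 0.035; top 55 -45 60 0.0341; top 55 0 49 0.0342; top 55 45 61 0.0347; 
scene -60 -45 0 None; scene -60 0 26 0.0331; scene -60 45 0 None; scene -35 -45 1 0.0331; scene -35 0 19 0.0338; scene -35 45 0 None; scene 30 -45 30 0.0341; scene 30 0 33 0.0341; scene 30 45 76 0.0334; scene 55 -45 77 0.0339; scene 55 0 83 0.0337; scene 55 45 82 0.0336;
```

View pics/s7c.png

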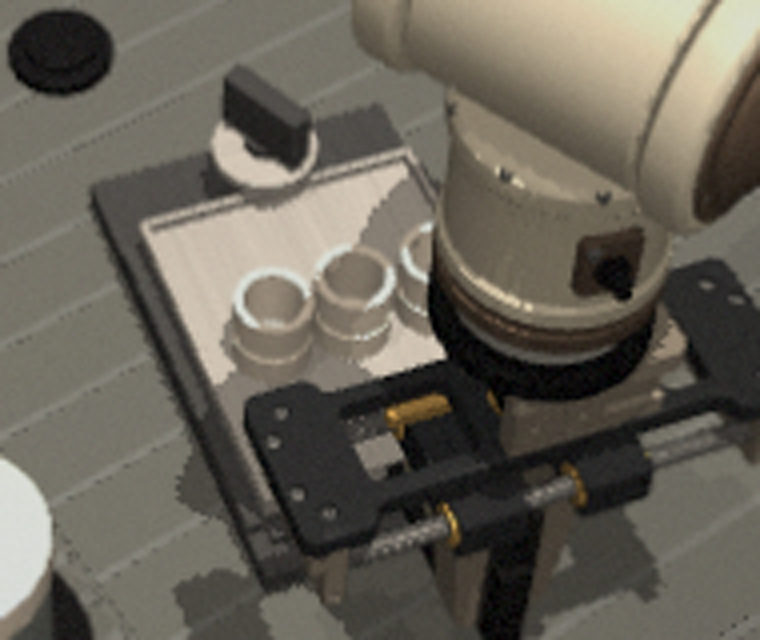

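View pics/t7c.png

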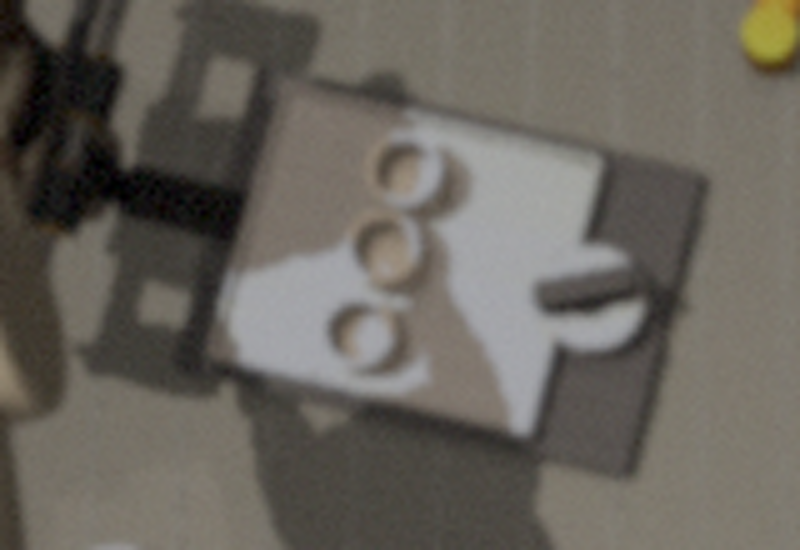

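Emit:
step_arm:
  rows: "0.003 0.013 0 0 0 0 -1;0.005 0.019 0 0 0 0 -1;0.0065 0.026 0 0 0 0 -1;0.008 0.032 0 0 0 0 -1;0.008 0.032 0.01 0 0 0 -1;0.008 0.032 0.02 0 0 0 -1;0.008 0.032 0.03 0 0 0 -1;0.0065 0.026 0.04 0 0 0 -1;0.005 0.019 0.05 0 0 0 -1;0.003 0.013 0.05 0 0 0 -1"

```text
clock: 30.7
tcp_pos: [0.6416, 0.348, 0.0894]
tcp_rot: [[0.244, 0.97, 0.001], [0.97, -0.244, 0.0], [0.0, 0.001, -1.0]]
contact_force: [-0.2, -0.6, -1.7]
gripper_width: 0.0134
```

Emit:
step_arm:
  rows: "0 0 0.06 0 0 0 -1;0 0 0.07 0 0 0 -1;0 0 0.07 0 0 0 -1;0 0 0.07 0 0 0 -1;0 0 0.07 0 0 0 -1;0 0 0.06 0 0 0 -1;0 0 0.04 0 0 0 -1;0 0 0.02 0 0 0 -1;0 0 0 0 0 0 -1;0 0 0 0 0 0 -1"

```text
clock: 31.53
tcp_pos: [0.6411, 0.3474, 0.157]
tcp_rot: [[0.244, 0.97, -0.001], [0.97, -0.244, -0.0], [-0.0, -0.001, -1.0]]
contact_force: [0.0, -0.1, -2.7]
gripper_width: 0.0132
```

```bash
python3 -c "
from h import *
print(st()['ft_torque'])
p,d=snap('scene','8')
snap('top','8')"
```

```text
t 31.53 tcp [0.6411 0.3474 0.157 ] yaw_y -14.13 z [-6.e-04 -2.e-04 -1.e+00] q [0.331 0.607 1.163 0.    1.372 0.578] F [ 0.  -0.1 -2.7] w 0.0132
[0.09269747 0.05356776 0.02591484]
```

View pics/scene8.png

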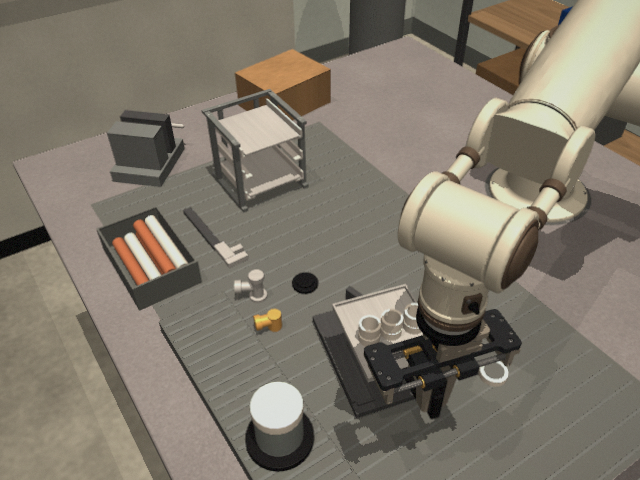

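Emit:
step_arm:
  rows: "-0.0056 -0.018 0 0 0 0.0007 -1;-0.0112 -0.036 0 0 0 0.0015 -1;-0.0168 -0.053 0 0 0 0.0022 -1;-0.0224 -0.071 0 0 0 0.0029 -1;-0.0224 -0.071 0 0 0 0.0029 -1;-0.0224 -0.071 0 0 0 0.0029 -1;-0.0224 -0.071 0 0 0 0.0029 -1;-0.0224 -0.071 0 0 0 0.0029 -1;-0.0224 -0.071 0 0 0 0.0029 -1;-0.0224 -0.071 0 0 0 0.0029 -1"

```text
clock: 32.47
tcp_pos: [0.6123, 0.2556, 0.1573]
tcp_rot: [[0.193, 0.981, -0.0], [0.981, -0.193, -0.0], [-0.0, -0.0, -1.0]]
contact_force: [-0.1, -0.2, -2.1]
gripper_width: 0.014
```

Emit:
step_arm:
  rows: "-0.0224 -0.071 0 0 0 0.0029 -1;-0.0224 -0.071 0 0 0 0.0029 -1;-0.0224 -0.071 0 0 0 0.0029 -1;-0.0224 -0.071 0 0 0 0.0029 -1;-0.0224 -0.071 0 0 0 0.0029 -1;-0.0224 -0.071 0 0 0 0.0029 -1;-0.0224 -0.071 0 0 0 0.0029 -1;-0.0224 -0.071 0 0 0 0.0029 -1;-0.0224 -0.071 0 0 0 0.0029 -1;-0.0224 -0.071 0 0 0 0.0029 -1"

```text
clock: 33.3
tcp_pos: [0.5788, 0.1493, 0.1573]
tcp_rot: [[0.133, 0.991, 0.0], [0.991, -0.133, 0.0], [0.0, 0.0, -1.0]]
contact_force: [-0.7, -1.1, -2.0]
gripper_width: 0.014
```

Emit:
step_arm:
  rows: "-0.0224 -0.071 0 0 0 0.0029 -1;-0.0224 -0.071 0 0 0 0.0029 -1;-0.0224 -0.071 0 0 0 0.0029 -1;-0.0224 -0.071 0 0 0 0.0029 -1;-0.0224 -0.071 0 0 0 0.0029 -1;-0.0224 -0.071 0 0 0 0.0029 -1;-0.0224 -0.071 0 0 0 0.0029 -1;-0.0224 -0.071 0 0 0 0.0029 -1;-0.0224 -0.071 0 0 0 0.0029 -1;-0.0224 -0.071 0 0 0 0.0029 -1"

```text
clock: 34.13
tcp_pos: [0.5452, 0.0428, 0.1574]
tcp_rot: [[0.073, 0.997, 0.0], [0.997, -0.073, 0.0], [0.0, 0.0, -1.0]]
contact_force: [0.3, 0.6, -2.4]
gripper_width: 0.0133
```

Emit:
step_arm:
  rows: "-0.0224 -0.071 0 0 0 0.0029 -1;-0.0224 -0.071 0 0 0 0.0029 -1;-0.0224 -0.071 -0.02 0 0 0.0029 -1;-0.0224 -0.071 -0.03 0 0 0.0029 -1;-0.0224 -0.071 -0.04 0 0 0.0029 -1;-0.0168 -0.053 -0.04 0 0 0.0022 -1;-0.0112 -0.036 -0.04 0 0 0.0015 -1;-0.0056 -0.018 -0.04 0 0 0.0007 -1;0 0 -0.02 0 0 0 -1;0 0 0 0 0 0 -1"

```text
clock: 34.97
tcp_pos: [0.5231, -0.0251, 0.1218]
tcp_rot: [[0.034, 0.999, -0.002], [0.999, -0.034, 0.001], [0.001, -0.002, -1.0]]
contact_force: [0.3, 0.6, -1.8]
gripper_width: 0.0135
```

```bash
python3 -c "
from h import *
print(st()['ft_torque'])
p,d=snap('scene','9')
p,d=snap('top','9');crop(p,340,190,580,330,3.3,'t9c')"
```

```text
t 34.97 tcp [ 0.5231 -0.0251  0.1218] yaw_y -1.94 z [-1.7e-03  8.0e-04 -1.0e+00] q [-0.279  0.138  1.842  0.     1.164 -0.245] F [ 0.3  0.6 -1.8] w 0.0135
[ 0.08629455  0.0785373  -0.0263085 ]
```

View pics/scene9.png

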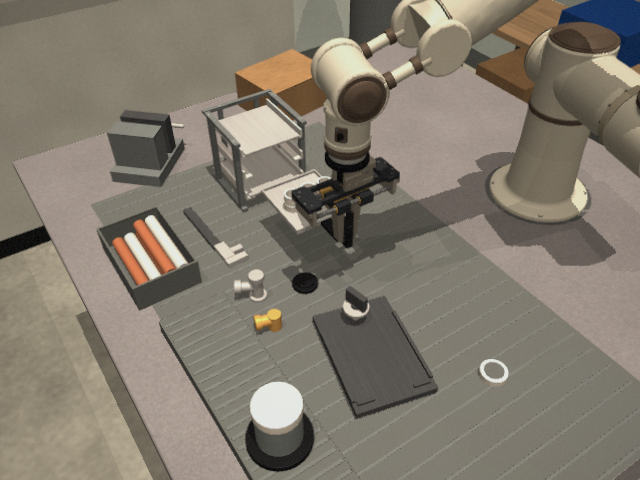

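View pics/t9c.png

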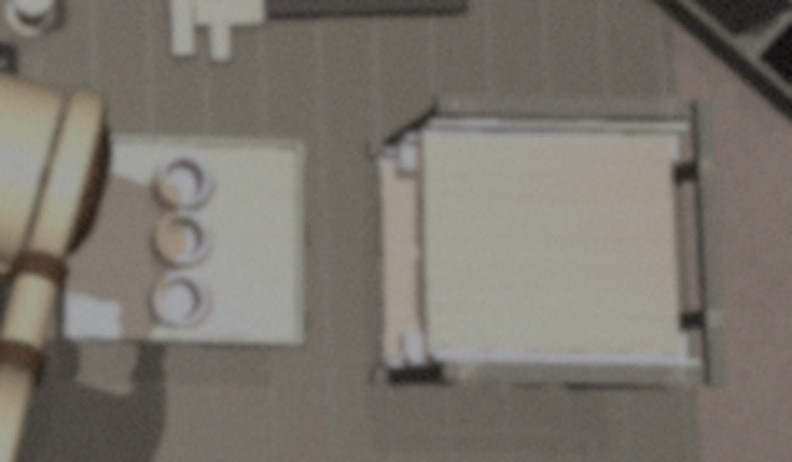

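```bash
python3 -c "
from h import *
d=np.load('top9.npy');C=cloud('top',d);p=cv2.imread('pics/top9.png')
m=(C[...,2]>.088)&(C[...,2]<.112)&(C[...,0]>.38)&(C[...,0]<.65)&(C[...,1]<-.11)&(C[...,1]>-.27)
Q=C[m];print(len(Q));r=cv2.minAreaRect((Q[:,:2]*1000).astype(np.float32));print(r,cv2.boxPoints(r))
for y in(-.15,-.18,-.21,-.235):
  s=m&(abs(C[...,1]-y)<.005);x=C[s][:,0];print(y,x.min().round(4),x.max().round(4),((x.min()+x.max())/2).round(4))
fl=m&(C[...,2]<.104)
A=np.c_[C[fl][:,:2],np.ones(fl.sum())];print('plane',np.linalg.lstsq(A,C[fl][:,2],rcond=None)[0], np.median(C[fl][:,2]))
st()
"
```

```text
3441
((518.4912719726562, -176.9566650390625), (133.24742126464844, 132.5536651611328), 88.171142578125) [[ 450.12195  -241.43127 ]
 [ 582.60815  -245.66162 ]
 [ 586.8606   -112.482056]
 [ 454.3744   -108.25171 ]]
-0.15 0.4531 0.5849 0.519
-0.18 0.4529 0.5825 0.5177
-0.21 0.451 0.5824 0.5167
-0.235 0.4507 0.5821 0.5164
plane [0.00026803 0.00148604 0.09867843] 0.09841340611224436
t 35.07 tcp [ 0.5238 -0.0251  0.1228] yaw_y -1.91 z [-1.e-04  2.e-04 -1.e+00] q [-0.279  0.137  1.84   0.     1.164 -0.245] F [ 0.2 -0.2 -1.5] w 0.0137
```

Emit:
step_arm:
  rows: "-0.0052 -0.015 0 0 0 0.0008 -1;-0.0052 -0.02 0 0 0 0.0008 -1;-0.0052 -0.027 0 0 0 0.0008 -1;-0.0052 -0.027 0 0 0 0.0008 -1;-0.0052 -0.027 0 0 0 0.0008 -1;-0.0052 -0.027 0 0 0 0.0008 -1;-0.0052 -0.027 0 0 0 0.0008 -1;-0.0052 -0.02 0 0 0 0.0008 -1;-0.0052 -0.015 0 0 0 0.0008 -1;-0.0052 0 0 0 0 0.0003 -1"

```text
clock: 35.9
tcp_pos: [0.5159, -0.0567, 0.1228]
tcp_rot: [[0.018, 1.0, 0.0], [1.0, -0.018, -0.0], [-0.0, 0.0, -1.0]]
contact_force: [0.2, 0.5, -1.8]
gripper_width: 0.0134
```

```bash
cat > trk.py <<'E'
from h import *
import sys
tag=sys.argv[1]
o=st();p,d=snap('top',tag);C=cloud('top',d);crop(p,340,190,580,330,3.3,f't{tag}c')
yt=o['tcp_pos'][1]
m=(C[...,2]>.088)&(C[...,2]<.112)&(C[...,0]>.38)&(C[...,0]<.65)&(C[...,1]<yt-.1)&(C[...,1]>max(yt-.222,-.305))
for y in np.arange(-.14,-.30,-.02):
  s=m&(abs(C[...,1]-y)<.005);x=C[s][:,0]
  if len(x)>40: print(y.round(3),x.min().round(4),x.max().round(4),'mid',((x.min()+x.max())/2).round(4),'rack',(.510+.0175*(y+.384)).round(4))
E
python3 trk.py 10
```

```text
t 35.9 tcp [ 0.5159 -0.0567  0.1228] yaw_y -1.06 z [ 0.e+00 -1.e-04 -1.e+00] q [-0.343  0.123  1.856 -0.     1.163 -0.324] F [ 0.2  0.5 -1.8] w 0.0134
-0.16 0.4486 0.538 mid 0.4933 rack 0.5139
-0.18 0.4487 0.5781 mid 0.5134 rack 0.5136
-0.2 0.4487 0.5783 mid 0.5135 rack 0.5132
-0.22 0.4468 0.5779 mid 0.5124 rack 0.5129
-0.24 0.4466 0.5782 mid 0.5124 rack 0.5125
-0.26 0.4465 0.5777 mid 0.5121 rack 0.5122
```

Emit:
step_arm:
  rows: "-0.0003 -0.02 0 0 0 0 -1;-0.0007 -0.035 0 0 0 0 -1;-0.0009 -0.05 0 0 0 0 -1;-0.0009 -0.05 0 0 0 0 -1;-0.0009 -0.05 0 0 0 0 -1;-0.0009 -0.05 0 0 0 0 -1;-0.0009 -0.05 0 0 0 0 -1;-0.0009 -0.05 0 0 0 0 -1;-0.0006 -0.035 0 0 0 0 -1;-0.0003 -0.02 0 0 0 0 -1"

```text
clock: 36.78
tcp_pos: [0.5149, -0.1186, 0.1229]
tcp_rot: [[0.019, 1.0, 0.0], [1.0, -0.019, -0.0], [-0.0, 0.0, -1.0]]
contact_force: [0.1, -0.4, -2.3]
gripper_width: 0.0134
```

```bash
python3 trk.py 11; python3 -c "
from h import *
p,d=snap('scene','11');crop(p,190,80,390,260,3.5,'s11c')"
```

```text
t 36.78 tcp [ 0.5149 -0.1186  0.1229] yaw_y -1.07 z [ 1.e-04 -1.e-04 -1.e+00] q [-0.455  0.147  1.83  -0.     1.165 -0.437] F [ 0.1 -0.4 -2.3] w 0.0134
-0.22 0.4468 0.4866 mid 0.4667 rack 0.5129
-0.24 0.4465 0.5033 mid 0.4749 rack 0.5125
-0.26 0.4465 0.5779 mid 0.5122 rack 0.5122
-0.28 0.4465 0.5774 mid 0.5119 rack 0.5118
```

View pics/s11c.png

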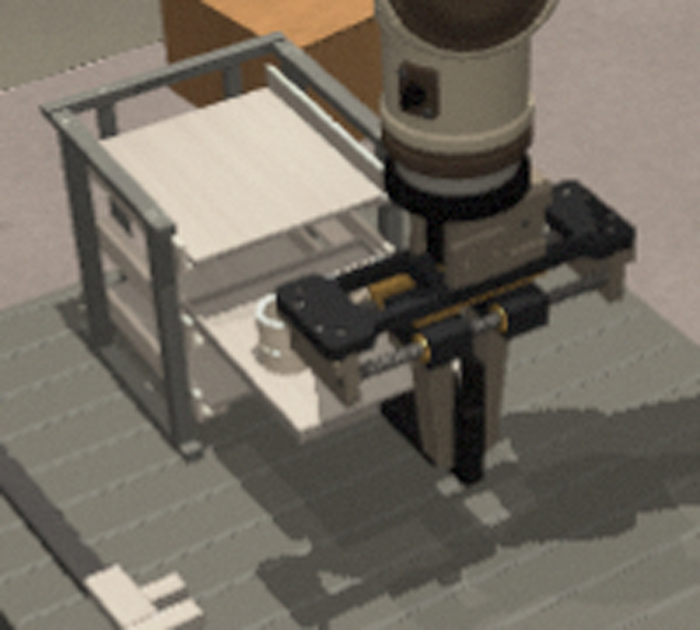

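Emit:
step_arm:
  rows: "-0.0003 -0.02 0 0 0 0 -1;-0.0007 -0.035 0 0 0 0 -1;-0.0009 -0.05 0 0 0 0 -1;-0.0009 -0.05 0 0 0 0 -1;-0.0009 -0.05 0 0 0 0 -1;-0.0009 -0.05 0 0 0 0 -1;-0.0009 -0.05 0 0 0 0 -1;-0.0009 -0.05 0 0 0 0 -1;-0.0009 -0.05 0 0 0 0 -1;-0.0009 -0.05 0 0 0 0 -1"

```text
clock: 37.72
tcp_pos: [0.5135, -0.1868, 0.1228]
tcp_rot: [[0.018, 1.0, -0.0], [1.0, -0.018, 0.0], [0.0, -0.0, -1.0]]
contact_force: [0.1, 0.3, -1.6]
gripper_width: 0.0135
```

Emit:
step_arm:
  rows: "-0.0009 -0.045 0 0 0 0 -1;-0.0009 -0.04 0 0 0 0 -1;-0.0006 -0.03 -0.004 0 0 0 -1;-0.0005 -0.025 -0.004 0 0 0 -1;-0.0004 -0.02 -0.004 0 0 0 -1;-0.0003 -0.015 0 0 0 0 -1;-0.0003 -0.015 0 0 0 0 -1;0 0 0 0 0 0 -1;0 0 0 0 0 0 -1;0 0 0 0 0 0 -1"

```text
clock: 38.55
tcp_pos: [0.513, -0.2143, 0.121]
tcp_rot: [[0.018, 1.0, -0.0], [1.0, -0.018, 0.0], [0.0, -0.0, -1.0]]
contact_force: [0.0, 0.6, -2.1]
gripper_width: 0.0139
```

```bash
python3 -c "
from h import *
st()"
```

```text
t 38.55 tcp [ 0.513  -0.2143  0.121 ] yaw_y -1.02 z [-1.e-04  1.e-04 -1.e+00] q [-0.613  0.217  1.752  0.     1.172 -0.595] F [ 0.   0.6 -2.1] w 0.0139
```

Emit:
step_arm:
  rows: "-0.0003 -0.015 0 0 0 0 -1;-0.0003 -0.02 0 0 0 0 -1;-0.0003 -0.02 -0.002 0 0 0 -1;-0.0003 -0.02 -0.002 0 0 0 -1;-0.0003 -0.02 -0.002 0 0 0 -1;-0.0003 -0.02 0 0 0 0 -1;-0.0003 -0.02 0 0 0 0 -1;-0.0002 -0.015 0 0 0 0 -1;0 0 0 0 0 0 -1;0 0 0 0 0 0 -1"

```text
clock: 39.38
tcp_pos: [0.5127, -0.2371, 0.1201]
tcp_rot: [[0.018, 1.0, -0.0], [1.0, -0.018, 0.0], [0.0, -0.0, -1.0]]
contact_force: [-0.1, -0.0, -2.5]
gripper_width: 0.0136
```

```bash
python3 -c "
from h import *
st()"
```

```text
t 39.38 tcp [ 0.5127 -0.2371  0.1201] yaw_y -1.05 z [-0.e+00  1.e-04 -1.e+00] q [-0.647  0.24   1.727  0.     1.174 -0.629] F [-0.1 -0.  -2.5] w 0.0136
```

Creep on to feel the stop, lowering slightly.

Emit:
step_arm:
  rows: "0 -0.006 -0.001 0 0 0 -1;0 -0.006 -0.001 0 0 0 -1;0 -0.006 -0.001 0 0 0 -1;0 -0.006 -0.001 0 0 0 -1;0 -0.006 -0.001 0 0 0 -1;0 -0.006 0 0 0 0 -1;0 0 0 0 0 0 -1;0 0 0 0 0 0 -1;0 0 0 0 0 0 -1;0 0 0 0 0 0 -1"

```text
clock: 40.22
tcp_pos: [0.5127, -0.2424, 0.1194]
tcp_rot: [[0.018, 1.0, 0.0], [1.0, -0.018, -0.0], [-0.0, 0.0, -1.0]]
contact_force: [-0.7, -0.4, -1.1]
gripper_width: 0.0139
```

```bash
python3 -c "
from h import *
st()"
```

```text
t 40.22 tcp [ 0.5127 -0.2424  0.1194] yaw_y -1.03 z [ 1.e-04 -2.e-04 -1.e+00] q [-0.655  0.246  1.721 -0.     1.174 -0.637] F [-0.7 -0.4 -1.1] w 0.0139
```

Emit:
step_arm:
  rows: "0 -0.004 0 0 0 0 -1;0 -0.004 0 0 0 0 -1;0 -0.004 0 0 0 0 -1;0 -0.004 -0.001 0 0 0 -1;0 -0.004 -0.001 0 0 0 -1;0 0 0 0 0 0 -1;0 0 0 0 0 0 -1;0 0 0 0 0 0 -1;0 0 0 0 0 0 -1;0 0 0 0 0 0 -1"

```text
clock: 41.05
tcp_pos: [0.513, -0.2443, 0.1194]
tcp_rot: [[0.018, 1.0, 0.0], [1.0, -0.018, 0.002], [0.002, 0.0, -1.0]]
contact_force: [0.8, 5.4, 2.6]
gripper_width: 0.0138
```

```bash
python3 -c "
from h import *
st();p,d=snap('scene','12');crop(p,190,80,390,260,3.5,'s12c');p,d=snap('top','12');crop(p,400,190,580,330,4,'t12c')"
```

```text
t 41.05 tcp [ 0.513  -0.2443  0.1194] yaw_y -1.02 z [ 4.0e-04  1.8e-03 -1.0e+00] q [-0.658  0.249  1.718  0.002  1.175 -0.641] F [0.8 5.4 2.6] w 0.0138
```

View pics/s12c.png

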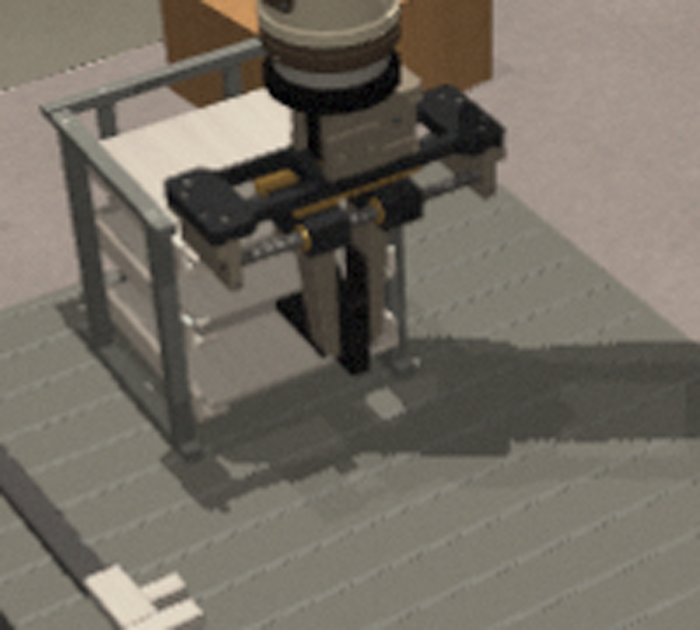

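View pics/t12c.png

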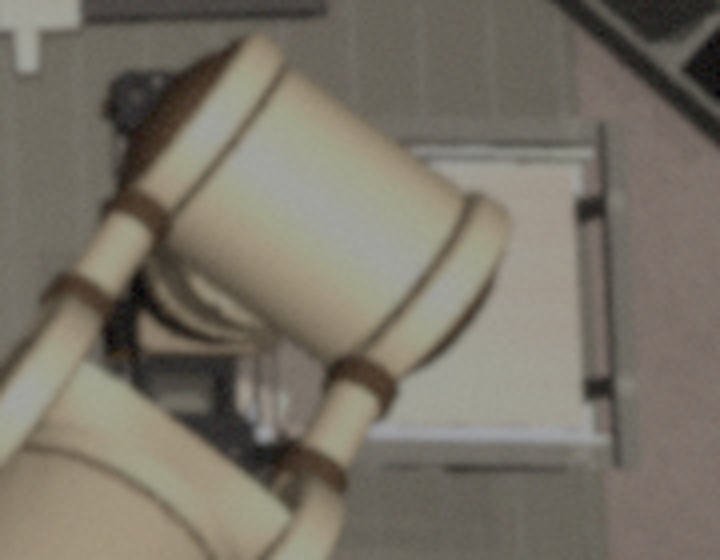

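Emit:
step_arm:
  rows: "0 0.004 0 0 0 0 -1;0 0 0 0 0 0 -1;0 0 0 0 0 0 0;0 0 0 0 0 0 0;0 0 0 0 0 0 0;0 0 0 0 0 0 0;0 0 0 0 0 0 0;0 0 0.05 0 0 0 0;0 0 0.1 0 0 0 0;0 0 0.2 0 0 0 0"

```text
clock: 41.98
tcp_pos: [0.5106, -0.2434, 0.169]
tcp_rot: [[0.018, 1.0, -0.006], [1.0, -0.018, 0.004], [0.004, -0.006, -1.0]]
contact_force: [0.2, -0.9, -0.6]
gripper_width: 0.046
```

Emit:
step_arm:
  rows: "0 0 0.2 0 0 0 0;0 0 0.2 0 0 0 0;0.05 0.2 0.05 0 0 0 0;0.05 0.2 0 0 0 0 0;0.05 0.2 0 0 0 0 0;0.05 0.2 0 0 0 0 0;0.05 0.2 0 0 0 0 0;0.05 0.2 0 0 0 0 0;0.05 0.1 0 0 0 0 0;0 0 0 0 0 0 0"

```text
clock: 42.82
tcp_pos: [0.566, -0.0468, 0.2398]
tcp_rot: [[0.014, 1.0, 0.001], [1.0, -0.014, 0.001], [0.001, 0.001, -1.0]]
contact_force: [-0.3, -0.2, 0.3]
gripper_width: 0.0461
```

```bash
python3 -c "
from h import *
st();p,d=snap('scene','13');crop(p,190,80,390,260,3.5,'s13c');p,d=snap('top','13');crop(p,400,190,580,330,4,'t13c')"
```

```text
t 42.82 tcp [ 0.566  -0.0468  0.2398] yaw_y -0.81 z [ 1.1e-03  7.0e-04 -1.0e+00] q [-2.960e-01  1.320e-01  1.605e+00  1.000e-03  1.405e+00 -2.820e-01] F [-0.3 -0.2  0.3] w 0.0461
```

View pics/s13c.png

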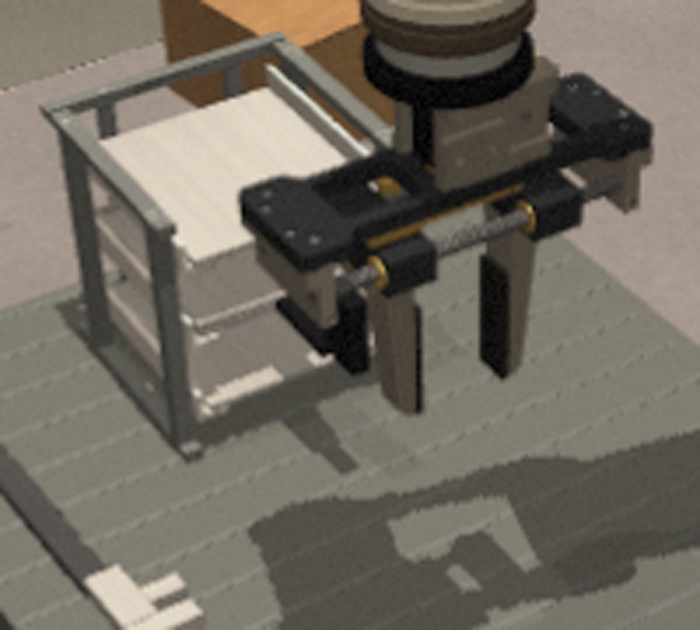

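View pics/t13c.png

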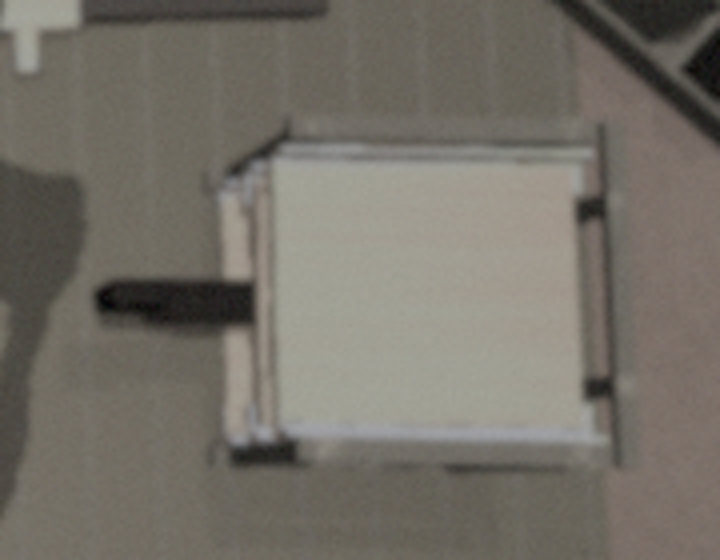

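View pics/scene13.png

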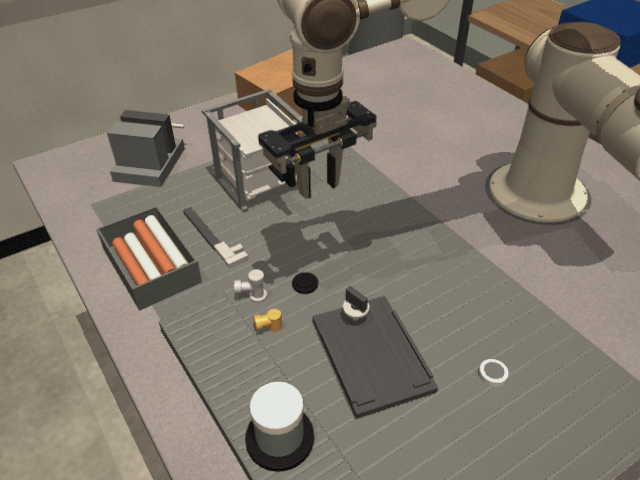

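Emit:
step_arm:
  rows: "0.014 0.17 -0.06 0 0 0.01 0;0.014 0.17 -0.06 0 0 0.01 0;0.014 0.17 -0.06 0 0 0.01 0;0.014 0.17 -0.06 0 0 0.01 0;0.014 0.17 -0.06 0 0 0.01 0;0 0.04 -0.06 0 0 0 0;0 0 -0.06 0 0 0 0;0 0 0 0 0 0 0;0 0 0 0 0 0 0;0 0 0 0 0 0 0"
  squeeze: 40

```text
clock: 43.75
tcp_pos: [0.5761, 0.0821, 0.1766]
tcp_rot: [[-0.084, 0.996, 0.001], [0.996, 0.084, -0.0], [-0.001, 0.001, -1.0]]
contact_force: [0.2, -0.5, 0.3]
gripper_width: 0.046
```

```bash
python3 -c "
from h import *
st();p,d=snap('scene','14');crop(p,190,80,320,220,5,'s14c')
C=cloud('scene',d)
m=(C[...,0]>.54)&(C[...,0]<.61)&(C[...,1]>.05)&(C[...,1]<.12)&(C[...,2]>.072)&(C[...,2]<.1)
Q=C[m];print(len(Q),np.percentile(Q[:,2],[50,80,95]) if len(Q) else 0,cv2.minAreaRect((Q[:,:2]*1000).astype(np.float32)) if len(Q) else 0)"
```

```text
t 43.75 tcp [0.5761 0.0821 0.1766] yaw_y 4.85 z [ 7.e-04 -5.e-04 -1.e+00] q [-0.066  0.219  1.633 -0.     1.289 -0.15 ] F [ 0.2 -0.5  0.3] w 0.046
238 [0.08453849 0.08695458 0.08830537] ((576.6973876953125, 86.37926483154297), (14.353055000305176, 43.86247634887695), 9.747060775756836)
```

View pics/s14c.png

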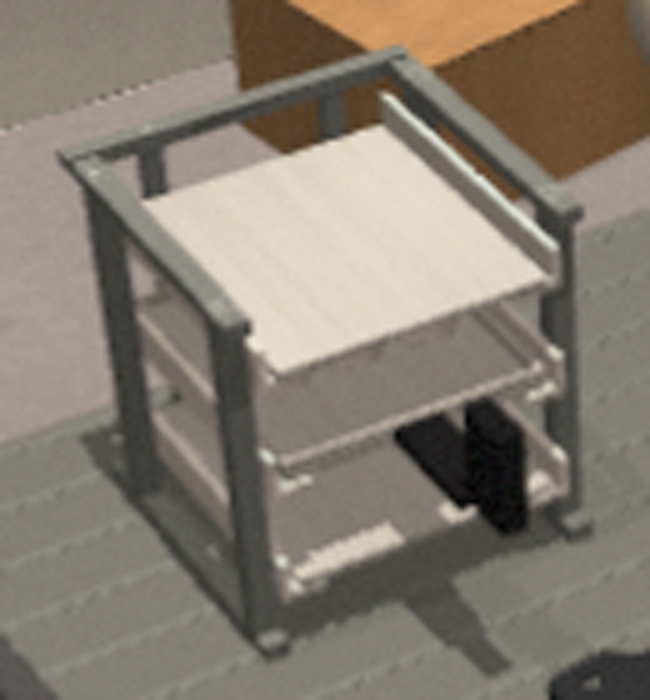

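Emit:
step_arm:
  rows: "0.003 0.03 -0.085 0 0 0.035 0;0 0 -0.085 0 0 0 0;0 0 -0.085 0 0 0 0;0 0 -0.085 0 0 0 0;0 0 -0.085 0 0 0 0;0 0 -0.085 0 0 0 0;0 0 -0.085 0 0 0 0;0 0 -0.08 0 0 0 0;0 0 0 0 0 0 0;0 0 0 0 0 0 0"

```text
clock: 44.63
tcp_pos: [0.5755, 0.0883, 0.0738]
tcp_rot: [[-0.159, 0.987, -0.002], [0.987, 0.159, 0.0], [0.0, -0.002, -1.0]]
contact_force: [0.3, 1.1, -0.2]
gripper_width: 0.0461
```

Emit:
step_arm:
  rows: "0 0 0 0 0 0 -1;0 0 0 0 0 0 -1;0 0 0 0 0 0 -1;0 0 0 0 0 0 -1;0 0 0 0 0 0 -1;0 0 0 0 0 0 -1;0 0 0 0 0 0 -1;0 0 0 0 0 0 -1;0 0 0 0 0 0 -1;0 0 0 0 0 0 -1"

```text
clock: 45.47
tcp_pos: [0.5757, 0.0882, 0.0752]
tcp_rot: [[-0.16, 0.987, -0.001], [0.987, 0.16, -0.0], [-0.0, -0.001, -1.0]]
contact_force: [-4.6, -0.8, 5.2]
gripper_width: 0.0112
```

```bash
python3 -c "
from h import *
print(st()['ft_torque'])"
```

```text
t 45.47 tcp [0.5757 0.0882 0.0752] yaw_y 9.22 z [-1.3e-03 -5.0e-04 -1.0e+00] q [-5.500e-02  3.420e-01  1.700e+00 -1.000e-03  1.101e+00 -2.160e-01] F [-4.6 -0.8  5.2] w 0.0112
[-0.19256926  0.83709785  0.44591095]
```

Emit:
step_arm:
  rows: "0 -0.005 -0.0036 0 0 0.055 -1;0 -0.005 -0.0036 0 0 0.055 -1;0 0 -0.0036 0 0 0.055 -1;0 0 -0.0036 0 0 0.055 -1;0 0 -0.0036 0 0 0.055 -1;0 0 -0.0036 0 0 0.055 -1;0 0 -0.0036 0 0 0.055 -1;0 0 -0.0036 0 0 0.055 -1;0 0 -0.0036 0 0 0.055 -1;0 0 -0.0036 0 0 0.055 -1"

```text
clock: 46.3
tcp_pos: [0.5741, 0.0864, 0.0698]
tcp_rot: [[-0.968, 0.25, -0.006], [0.251, 0.968, -0.001], [0.005, -0.002, -1.0]]
contact_force: [-11.4, -2.0, 11.8]
gripper_width: 0.0119
```

Emit:
step_arm:
  rows: "0 0 -0.0036 0 0 0.055 -1;0 0 -0.0036 0 0 0.055 -1;0 0 -0.0036 0 0 0.055 -1;0 0 -0.0036 0 0 0.055 -1;0 0 -0.0036 0 0 0.055 -1;0 0 -0.0036 0 0 0.055 -1;0 0 -0.0036 0 0 0.055 -1;0 0 -0.0036 0 0 0.055 -1;0 0 -0.0036 0 0 0.055 -1;0 0 0 0 0 0 -1"

```text
clock: 47.13
tcp_pos: [0.5746, 0.0844, 0.065]
tcp_rot: [[-0.709, -0.706, -0.004], [-0.706, 0.709, -0.004], [0.006, 0.0, -1.0]]
contact_force: [-9.5, -8.4, 9.8]
gripper_width: 0.0117
```

```bash
python3 -c "
from h import *
print(st()['ft_torque'])"
```

```text
t 47.13 tcp [0.5746 0.0844 0.065 ] yaw_y 134.87 z [-0.0044 -0.0044 -1.    ] q [-0.06   0.356  1.705 -0.005  1.085 -2.411] F [-9.5 -8.4  9.8] w 0.0117
[-1.54395773  1.72263833  0.18382529]
```

Emit:
step_arm:
  rows: "0 0 0 0 0 0 1;0 0 0 0 0 0 1;0 0 0 0 0 0 1;0 0 0 0 0 0 1;0 0 0 0 0 0 1;0 0 0 0 0 0 1;0 0 0 0 0 0 1;0 0 0 0 0 -0.05 1;0 0 0 0 0 -0.059 1;0 0 0 0 0 -0.059 1"

```text
clock: 47.97
tcp_pos: [0.5762, 0.0868, 0.0645]
tcp_rot: [[-0.913, -0.408, 0.0], [-0.408, 0.913, 0.0], [-0.0, -0.0, -1.0]]
contact_force: [0.2, -0.1, -0.3]
gripper_width: 0.0763
```

Emit:
step_arm:
  rows: "0 0 0 0 0 -0.059 1;0 0 0 0 0 -0.059 1;0 0 0 0 0 -0.059 1;0 0 0 0 0 -0.059 1;0 0 0 0 0 -0.059 1;0 0 0 0 0 -0.059 1;0 0 0 0 0 -0.059 1;0 0 0 0 0 -0.059 1;0 0 0 0 0 -0.059 1;0 0 0 0 0 -0.059 1"

```text
clock: 48.8
tcp_pos: [0.5762, 0.0868, 0.0646]
tcp_rot: [[-0.685, 0.728, 0.0], [0.728, 0.685, -0.0], [-0.0, 0.0, -1.0]]
contact_force: [-0.4, -0.2, -0.6]
gripper_width: 0.0917
```

Emit:
step_arm:
  rows: "0 0 0 0 0 -0.059 1;0 0 0 0 0 -0.059 1;0 0 0 0 0 -0.059 1;0 0 0 0 0 -0.059 1;0 0 0 0 0 -0.059 1;0 0 0 0 0 -0.059 1;0 0 0 0 0 -0.059 1;0 0 0 0 0 -0.059 1;0 0 0 0 0 -0.059 1;0 0 0 0 0 -0.059 1"

```text
clock: 49.63
tcp_pos: [0.5762, 0.0868, 0.0645]
tcp_rot: [[0.462, 0.887, 0.0], [0.887, -0.462, 0.0], [0.0, 0.0, -1.0]]
contact_force: [0.3, 0.0, -0.0]
gripper_width: 0.0921
```

```bash
python3 -c "
from h import *
print(st()['ft_torque'])"
```

```text
t 49.63 tcp [0.5762 0.0868 0.0645] yaw_y -27.54 z [ 1.e-04  0.e+00 -1.e+00] q [-0.058  0.357  1.704  0.     1.08   0.423] F [ 0.3  0.  -0. ] w 0.0921
[-0.05550804  0.07892618 -0.03686545]
```

Emit:
step_arm:
  rows: "0 0 0 0 0 -0.059 1;0 0 0 0 0 -0.059 0;0 0 0 0 0 -0.028 0;0 0 0 0 0 0 -1;0 0 0 0 0 0 -1;0 0 0 0 0 0 -1;0 0 0 0 0 0 -1;0 0 0 0 0 0 -1;0 0 0 0 0 0 -1;0 0 0 0 0 0 -1"

```text
clock: 50.47
tcp_pos: [0.5761, 0.0868, 0.0645]
tcp_rot: [[0.703, 0.711, -0.0], [0.711, -0.703, 0.0], [-0.0, -0.0, -1.0]]
contact_force: [0.4, 0.3, -0.1]
gripper_width: 0.0344
```

Emit:
step_arm:
  rows: "0 0 0 0 0 0 -1;0 0 0 0 0 0 -1;0 0 0 0 0 0 -1;0 0 0 0 0 0 -1;0 0 0 0 0 0 -1;0 0 -0.0036 0 0 0.055 -1;0 0 -0.0036 0 0 0.055 -1;0 0 -0.0036 0 0 0.055 -1;0 0 -0.0036 0 0 0.055 -1;0 0 -0.0036 0 0 0.055 -1"

```text
clock: 51.3
tcp_pos: [0.5761, 0.0866, 0.0619]
tcp_rot: [[0.198, 0.98, -0.0], [0.98, -0.198, -0.0], [-0.0, -0.0, -1.0]]
contact_force: [0.4, -0.8, 0.5]
gripper_width: 0.0115
```

```bash
python3 -c "
from h import *
print(st()['ft_torque'])"
```

```text
t 51.3 tcp [0.5761 0.0866 0.0619] yaw_y -11.41 z [-1.e-04 -1.e-04 -1.e+00] q [-0.058  0.361  1.705 -0.     1.075  0.141] F [ 0.4 -0.8  0.5] w 0.0115
[-0.26020983  0.1182078  -0.13221142]
```

Emit:
step_arm:
  rows: "0 0 -0.0034 0 0 0.05 -1;0 0 -0.0034 0 0 0.05 -1;0 0 -0.0034 0 0 0.05 -1;0 0 -0.0034 0 0 0.05 -1;0 0 0 0 0 0.03 -1;0 0 0 0 0 0.02 -1;0 0 0 0 0 0.02 -1;0 0 0 0 0 0 -1;0 0 0 0 0 0 -1;0 0 0 0 0 0 -1"

```text
clock: 52.13
tcp_pos: [0.5757, 0.0866, 0.0593]
tcp_rot: [[-0.352, 0.936, -0.001], [0.936, 0.352, -0.0], [0.0, -0.001, -1.0]]
contact_force: [-0.1, -2.2, -4.0]
gripper_width: 0.0117
```

```bash
python3 -c "
from h import *
print(st()['ft_torque'])"
```

```text
t 52.13 tcp [0.5757 0.0866 0.0593] yaw_y 20.63 z [-1.e-03 -3.e-04 -1.e+00] q [-0.058  0.365  1.707 -0.     1.071 -0.418] F [-0.1 -2.2 -4. ] w 0.0117
[-0.46519922 -0.06092447  0.00661355]
```

Emit:
step_arm:
  rows: "0 0 0 0 0 0.02 -1;0 0 0 0 0 0.02 -1;0 0 0 0 0 0 -1;0 0 0 0 0 0 -1;0 0 0 0 0 0 -1;0 0 0 0 0 0 -1;0 0 0 0 0 0 -1;0 0 0 0 0 0 -1;0 0 0 0 0 0 -1;0 0 0 0 0 0 -1"

```text
clock: 52.97
tcp_pos: [0.5757, 0.0866, 0.0594]
tcp_rot: [[-0.43, 0.903, -0.001], [0.903, 0.43, -0.0], [0.0, -0.001, -1.0]]
contact_force: [-0.0, -4.3, -7.6]
gripper_width: 0.0122
```

```bash
python3 -c "
from h import *
print(st()['ft_torque'])"
```

```text
t 52.97 tcp [0.5757 0.0866 0.0594] yaw_y 25.47 z [-1.e-03 -2.e-04 -1.e+00] q [-0.058  0.364  1.707 -0.     1.071 -0.502] F [-0.  -4.3 -7.6] w 0.0122
[-0.73425409 -0.05517703 -0.83867826]
```

Emit:
step_arm:
  rows: "0 0 0 0 0 0 0.2;0 0 0 0 0 0 0.2;0 0 0 0 0 0 0.2;0 0 0 0 0 0 0.2;0 0 0 0 0 0 0.2;0 0 0.1 0 0 0 0.2;0 0 0.2 0 0 0 0.2;0 0 0.2 0 0 0 0.2;-0.2 -0.1 0.2 0 0 0 0.2;-0.2 -0.1 0.2 0 0 0 0.2"

```text
clock: 53.8
tcp_pos: [0.5206, 0.059, 0.192]
tcp_rot: [[-0.432, 0.902, 0.001], [0.902, 0.432, 0.0], [-0.0, 0.001, -1.0]]
contact_force: [-0.7, -1.2, 1.2]
gripper_width: 0.055
```

Emit:
step_arm:
  rows: "-0.2 -0.1 0 0 0 0 0.2;-0.2 -0.1 0 0 0 0 0.2;-0.2 -0.1 0 0 0 0 0.2;0 0 0 0 0 0 0.2;0 0 0 0 0 0 0.2;0 0 0 0 0 0 0.2;0 0 0 0 0 0 0.2;0 0 0 0 0 0 0.2;0 0 0 0 0 0 0.2;0 0 0 0 0 0 0.2"

```text
clock: 54.63
tcp_pos: [0.431, 0.0142, 0.1903]
tcp_rot: [[-0.431, 0.902, -0.0], [0.902, 0.431, 0.0], [0.0, -0.0, -1.0]]
contact_force: [0.2, 0.7, 0.9]
gripper_width: 0.0551
```

```bash
python3 look.py 20; python3 -c "
from h import *
for n in('top','scene'):
    C=np.load(n+'c.npy')
    for lo in(.052,.058):
      m=(C[...,0]>.54)&(C[...,0]<.61)&(C[...,1]>.05)&(C[...,1]<.12)&(C[...,2]>lo)&(C[...,2]<.1)
      Q=C[m];print(n,len(Q),np.percentile(Q[:,2],[50,80,95]) if len(Q) else 0,cv2.minAreaRect((Q[:,:2]*1000).astype(np.float32)) if len(Q) else 0)
p=cv2.imread('pics/scene20.png');crop(p,190,80,320,220,4,'s20c')
p=cv2.imread('pics/top20.png');crop(p,160,180,310,280,5,'t20c')"
```

```text
t 54.63 tcp [0.431  0.0142 0.1903] yaw_y 25.53 z [-3.e-04  1.e-04 -1.e+00] q [-0.249 -0.198  2.025  0.     1.315 -0.694] F [0.2 0.7 0.9] w 0.0551
top [343, 172] 241 [ 0.7016 -0.0803  0.0523] [ 0.7054 -0.0821  0.0488] [0.057 0.045 0.039]
top [269, 230] 70 [0.5919 0.0931 0.0397] [0.5877 0.0912 0.0508] [0.024 0.034 0.036]
top [270, 239] 116 [0.5636 0.0829 0.0378] [0.5662 0.0855 0.0372] [0.025 0.041 0.013]
scene [235, 270] 373 [ 0.703  -0.0786  0.0482] [ 0.7043 -0.0834  0.0462] [0.055 0.047 0.036]
scene [255, 309] 168 [0.7104 0.0041 0.036 ] [0.7126 0.0051 0.0356] [0.047 0.022 0.012]
scene [343, 308] 213 [0.5848 0.0916 0.0371] [0.5773 0.0879 0.0423] [0.045 0.042 0.021]
top 135 [0.07104648 0.07291374 0.07462457] ((576.720947265625, 87.07804870605469), (12.586831092834473, 43.752220153808594), 20.2382755279541)
top 122 [0.07153818 0.07310203 0.07494158] ((576.7237548828125, 87.16189575195312), (12.572609901428223, 43.52286148071289), 21.167245864868164)
scene 282 [0.06774358 0.07104533 0.07308838] ((576.6771850585938, 85.94285583496094), (15.236804008483887, 44.39719009399414), 20.60614013671875)
scene 229 [0.06937821 0.07144091 0.07327438] ((576.6939086914062, 85.89834594726562), (15.236804008483887, 44.302085876464844), 20.60614013671875)
```

View pics/scene20.png

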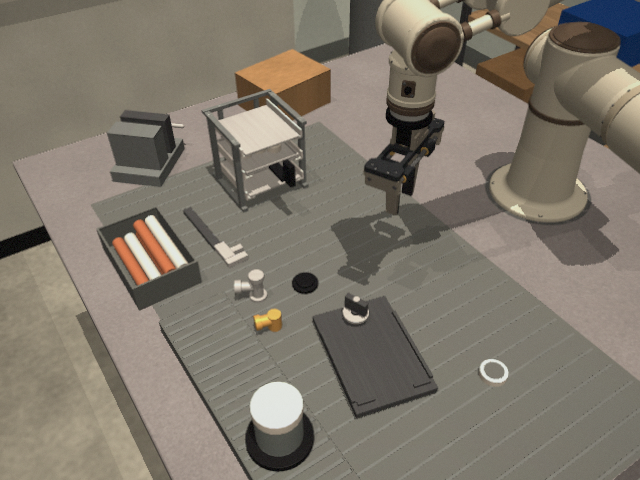

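View pics/t20c.png

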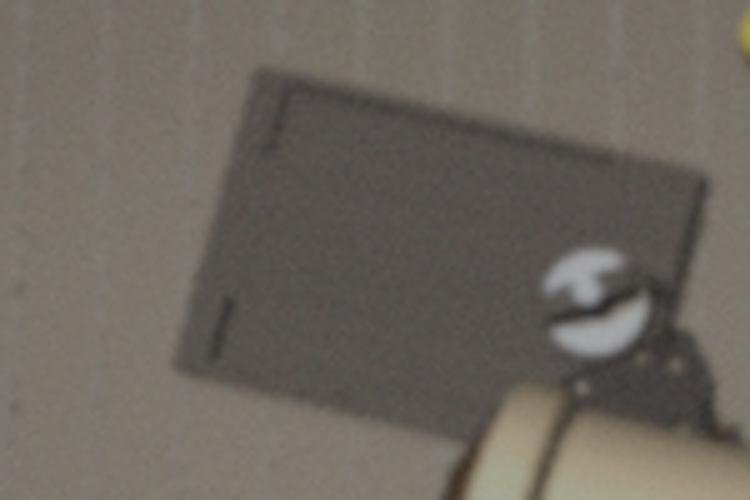

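View pics/s20c.png

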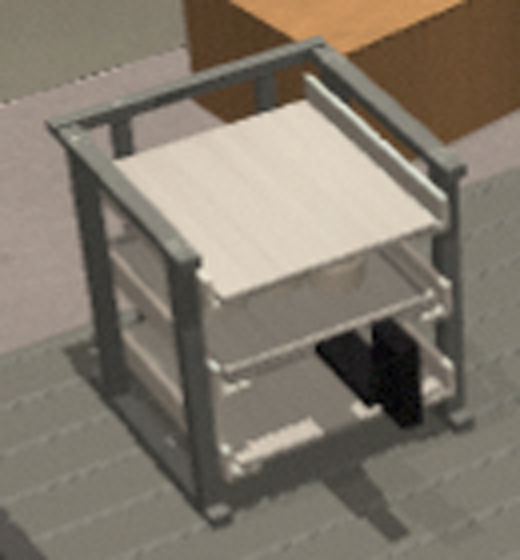

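```bash
python3 - <<'E'
from h import *
a=cv2.imread('pics/scene0.png');b=cv2.imread('pics/scene20.png')
dd=cv2.absdiff(a,b).max(-1);cv2.imwrite('pics/diff.png',cv2.convertScaleAbs(dd,alpha=3))
c=b[130:170,235:305];c=cv2.convertScaleAbs(c,alpha=1.6,beta=-40);cv2.imwrite('pics/in20.png',cv2.resize(c,None,fx=10,fy=10,interpolation=cv2.INTER_CUBIC))
X=np.array([-.0175,-1]);Y=np.array([1,-.0175]);O=np.array([.510,-.384])+.003*X
for y in(-.038,0,.038):
    q=O+X*-.005+Y*y
    for dz in(.095,.131): print(y,dz,(proj('scene',[*(q-X*.017),dz])-[235,130])*10)
C=cloud('scene',np.load('scene20.npy'))
m=(C[...,2]>.097)&(C[...,2]<.14)&(C[...,0]>.44)&(C[...,0]<.58)&(C[...,1]<-.33)&(C[...,1]>-.46)
print(np.c_[C[m],np.argwhere(m)[:,::-1]].round(3)[::4])
E
```

```text
-0.038 0.095 [[419.77731143 186.24179921]]
-0.038 0.131 [[410.33820968  51.04719476]]
0 0.095 [[271.68902036 239.64396024]]
0 0.131 [[259.39516388 103.97111946]]
0.038 0.095 [[120.31425525 294.15859155]]
0.038 0.131 [[105.04317067 158.00581066]]
[[ 5.61e-01 -4.60e-01  1.01e-01  2.22e+02  1.39e+02]
 [ 5.73e-01 -4.56e-01  1.02e-01  2.18e+02  1.41e+02]
 [ 5.55e-01 -4.53e-01  9.70e-02  2.26e+02  1.41e+02]
 [ 4.42e-01 -3.51e-01  1.11e-01  2.91e+02  1.41e+02]
 [ 5.67e-01 -4.55e-01  9.80e-02  2.21e+02  1.42e+02]
 [ 4.48e-01 -3.74e-01  9.80e-02  2.84e+02  1.42e+02]
 [ 4.41e-01 -3.68e-01  9.90e-02  2.88e+02  1.42e+02]
 [ 5.79e-01 -4.44e-01  1.06e-01  2.18e+02  1.43e+02]
 [ 5.63e-01 -4.48e-01  9.70e-02  2.24e+02  1.43e+02]
 [ 4.49e-01 -3.68e-01  9.90e-02  2.85e+02  1.43e+02]
 [ 4.41e-01 -3.59e-01  1.01e-01  2.90e+02  1.43e+02]
 [ 5.75e-01 -4.44e-01  1.02e-01  2.20e+02  1.44e+02]
 [ 4.71e-01 -3.56e-01  1.12e-01  2.79e+02  1.44e+02]
 [ 4.47e-01 -3.66e-01  9.70e-02  2.86e+02  1.44e+02]
 [ 4.41e-01 -3.59e-01  9.90e-02  2.90e+02  1.44e+02]
 [ 5.73e-01 -4.42e-01  9.90e-02  2.21e+02  1.45e+02]
 [ 4.8
[... 4223 characters left out ...]
 1.60e+02]
 [ 5.58e-01 -3.55e-01  1.01e-01  2.45e+02  1.61e+02]
 [ 5.42e-01 -3.45e-01  1.01e-01  2.54e+02  1.61e+02]
 [ 5.23e-01 -3.33e-01  1.00e-01  2.64e+02  1.61e+02]
 [ 5.60e-01 -3.58e-01  9.70e-02  2.44e+02  1.62e+02]
 [ 5.42e-01 -3.41e-01  1.00e-01  2.55e+02  1.62e+02]
 [ 5.53e-01 -3.47e-01  9.80e-02  2.49e+02  1.63e+02]
 [ 5.42e-01 -3.40e-01  9.80e-02  2.55e+02  1.63e+02]
 [ 5.64e-01 -3.51e-01  9.80e-02  2.44e+02  1.64e+02]
 [ 5.36e-01 -3.33e-01  9.70e-02  2.59e+02  1.64e+02]
 [ 5.72e-01 -3.45e-01  9.90e-02  2.42e+02  1.66e+02]
 [ 5.60e-01 -3.40e-01  9.70e-02  2.48e+02  1.66e+02]
 [ 5.71e-01 -3.41e-01  9.90e-02  2.43e+02  1.67e+02]
 [ 5.65e-01 -3.34e-01  9.80e-02  2.47e+02  1.68e+02]]
```

View pics/in20.png

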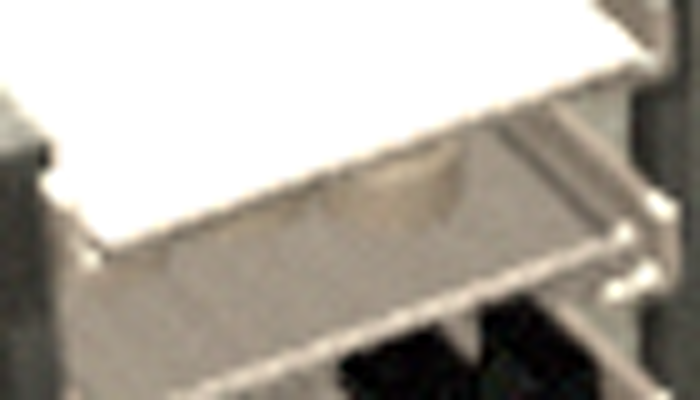

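View pics/diff.png

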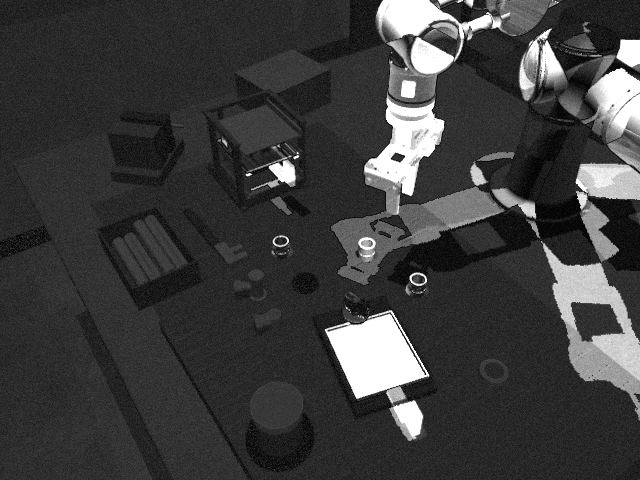

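```bash
python3 -c "
from h import *
print(close_job())"
```

```text
the job is handed in; nothing more can be done
None
```

The job is handed in, at about 55 s of the 210 s allowed, and every part of it was carried out in the order asked.

**What I did**
- **Unscrewing:** I turned the nut clockwise to its upper stop, in two grips because of the last joint's range, while the tray was still seated.
- **Couplings:** I found three on the bench and set all three upright in the tray.
- **Tray:** I lifted it over the stubs, drew it clear and slid it onto the second rail pair, which was the empty one. I pushed until the stop pushed back with about 5 N, then let go.
- **Screwing down:** I turned the nut of the empty stand back down until it met the stop at about 0.8 N m.

**Last checks**
- **Nut:** The wing measured 20–21° in both views, about 11° on from where its second grip left it at the upper stop, plus a half turn. That makes about 190°, which matches the full 189° of travel. At the start it read about 14°, so it seems to have begun slightly short of fully tight.
- **Tray:** It lies on the second rail pair with the fin outside. Its origin is about 3–5 mm past the rack's nominal centre, against the stop.
- **Couplings:** None are left on the bench. Three show under the edge of the top sheet, mostly hidden by it. The right-hand one sits a centimetre or two from where I put it, perhaps the announced knock, but it is still in the tray.
- **Other things:** Comparing the first and last pictures showed no movement of the sheets or the other things on the bench. The highest force I read was about 17 N at the nut.

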